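Reload the cedar rack in the laundry closet

ROBOT

A 6-joint arm with a two-finger parallel gripper is mounted at the origin on the work surface. World frame = base frame: x ahead of the robot, y to its left, z up, the work surface at z = 0. Lengths are in mm, angles in degrees, forces in N, time in s.
With the tool pointing down it reaches from about 350 to 850 mm from the base axis. Payload 8.1 kg.
Tool frame: the origin (TCP) lies midway between the tips of the shut fingers; the grasp point (between the pads) lies grip_depth behind it (grip_depth is the distance from the TCP to the grasp point, in mm); z points along the fingers, y is the line along which they close (so a half turn about z gives the same grasp; the last joint's range is limited). The gripper opens to 85 mm and grips with 20 to 120 N. Pads are 22 mm wide; open, the fingers measure 114 mm over their backs; the gripper's body (76 mm by 85 mm) begins 54 mm behind the grasp point. The pads swing forward as they close: fully open they stand 13 mm farther back than shut.
Start: joints at [-82.185, 7.471, 85.268, -0, 87.261, -4.893], TCP at [132.012, -585.302, 231.292] pointing down, gripper open.
Joint ranges: [-169.43, 169.43], [-51.17, 129.36], [1.28, 143.12], [-76.62, 256.62], [0, 156.53], [-152.29, 152.29]. Speed limits (degrees/s): [136.94, 136.94, 159.86, 180, 180, 180].

INTERFACE

Orientations are given as [roll, pitch, yaw] about the fixed x, y, z axes, in that order (R = Rz(yaw) Ry(pitch) Rx(roll)).
In Python, from bench import sense, snapshot, hand_in, grip_depth gives the robot as it stands. The module is installed in compiled form; this text tells all that it offers.
- The arm moves only by the tool apply_moves, never from a script. Its argument "series" is text: rows parted by semicolons, each of 5 numbers parted by spaces: the shift along the tool's x, y, z each as a share of 0.3 m, from -1 to 1, then the turn about the tool's z as a share of 2 rad, from -1 to 1, then the gripper's target within -1 to 1 (shut at 1, half-way at 0, fully open at -1). In form: tx ty tz twist gripper; .... A call has 1 to 5 rows; each row shifts and turns the commanded pose from where the row before left it, along the tool's axes as they then stand; what a row does not reach is not made up. A row lasts 1/12 s, in which the tool goes at most 41.7 mm and 7.16 degrees, less where a joint would pass 70% of its speed; a pose out of reach is approached as far as the arm can. A call with a number of a shift or a turn outside -1 to 1 is refused whole. A call with a gripper value outside its range is refused whole. The fingers move at their own pace and stop on an object; "squeeze" is the grip in N (left out, the last holds). Time passes only in rows, so rows that do not move let the fingers close. It gives the time, the measured TCP pose, the force, the opening and the grip force at its end, in the units of the state.
- sense(): the state, without advancing time (a new reading comes with each control period).
- snapshot(name): name is "scene" or "top" or "wrist"; returns a dict with "frame" (400x640x3 uint8, blue, green, red), "depth" (400x640 float32, mm along the optical axis (not along the pixel's ray), 0 where there is no reading), "intrinsics" (3x3 intrinsics, pixels), "extrinsics" (4x4, takes a point from camera to world coordinates); the wrist camera has in their place "tool_from_camera" (4x4, takes a point from camera to tool coordinates, whose origin is the TCP and whose axes are the flange's). Camera axes: x right, y down, z forward; pixel columns grow to the right and rows downward; lengths in mm; the calibration is good to about 2 mm. The wrist camera is an equidistant fisheye: a pixel r from the principal point sees the ray r / f radians off the axis. A picture is of the moment at which its call begins: read the wrist's pose just before it.
- hand_in(): hands the job in; it is judged then, once.
The state is a dict: "time": time; "joint_pos": joint angles; "qd": joint speeds; "joint_efforts": joint torques, N m; "tool_pos": TCP position; "tcp_rot": TCP orientation; "ft_force": force on the tool from outside, world axes, zero at the start; "wrist_torque": the same for the moment, N m; "finger_gap": finger opening in mm; "grip_force": force on a finger pad.
Only numpy, scipy, OpenCV 4.12 (cv2) and the standard library are available. Lean on these libraries where they do the work, as an engineer would, in place of code of your own. Each camera call takes 0.05 s, during which the arm holds its last target. There are 200 camera calls.

TASK

Swing the hasp well clear of the end of the rack's rod, thread all the cedar blocks on the counter onto the rod, the largest first, against the post side, and then each next smaller one, push the end cap fully home on the rod's end, and swing the hasp back fully home over its catch. Cedar is soft and dents, so hold the blocks gently, with a grip under 50 N. Leave the bottle, the brush and the dish where they are.

Things in the scene. Friction and masses are not known exactly. Their poses are not given: they have to be found in the camera images.
- rack: white steel rack, fixed: a post (46 x 14 mm, 93 mm high) on a foot plate; from its face a round steel rod, 12 mm diameter, 172 mm long, stands out level along the rack's -y, axis 65 mm up. 210 mm from the post, 6 mm base strips carry the hasp's hinge stud at x = +70 mm and the catch, a block 34 mm high, at x = -70 mm. Origin on the counter below the rod's root; z up.
- rod_root (a point): the rod's axis at the post's face, where the free length of the rod begins (same axes as the rack: the rod runs to -y)
- rod_tip (a point): the centre of the rod's free end (bevelled over the last 4 mm), 172 mm from rod_root
- hasp (a joint): aluminium hasp: level bar, 12 mm wide, 145 mm long, 35 to 43 mm up, on an upright hinge, with an upright steel pin. 0 rad: home, its eye over the catch, its pin on the rod's line 38 mm beyond the tip, barring the rod. It grows as the bar swings outwards, away from the post (anticlockwise from above), to a stop at 2.2; past 1.5 the rod is clear. It stays where left (1 N at the pin moves it).
- hasp_pin (a point): grip point on the hasp's pin: 12 mm diameter, free from 43 mm to 98 mm above the counter, this point 85 mm up; 70 mm from the hinge
- hasp_hinge (a point): the hasp's hinge axis (upright), at the height of hasp_pin
- block_64: square cedar block 64 x 64 mm, 28 mm thick, about 48 g, with an 18 mm round hole through the middle of its thickness; at the start it stands on edge on the counter with the hole level. Origin at the centre of the block and hole, 32 mm above the counter; the hole runs along its own y, both ways alike. May be absent.
- block_56: square cedar block 56 x 56 mm, 28 mm thick, about 37 g, with an 18 mm round hole through the middle of its thickness; at the start it stands on edge on the counter with the hole level. Origin at the centre of the block and hole, 28 mm above the counter; the hole runs along its own y, both ways alike. May be absent.
- block_48: square cedar block 48 x 48 mm, 28 mm thick, about 27 g, with an 18 mm round hole through the middle of its thickness; at the start it stands on edge on the counter with the hole level. Origin at the centre of the block and hole, 24 mm above the counter; the hole runs along its own y, both ways alike. May be absent.
- block_40: square cedar block 40 x 40 mm, 28 mm thick, about 19 g, with an 18 mm round hole through the middle of its thickness; at the start it stands on edge on the counter with the hole level. Origin at the centre of the block and hole, 20 mm above the counter; the hole runs along its own y, both ways alike. May be absent.
- block_32: square cedar block 32 x 32 mm, 28 mm thick, about 13 g, with an 18 mm round hole through the middle of its thickness; at the start it stands on edge on the counter with the hole level. Origin at the centre of the block and hole, 16 mm above the counter; the hole runs along its own y, both ways alike. May be absent.
- cap: grey plastic end cap: 36 x 36 mm square, 34 mm long, about 35 g, with a small round boss (22 mm diameter, 7 mm) on its closed end and a blind 15.5 mm bore 22 mm deep in the other. It lies with the bore level, 18 mm above the counter. Origin at the centre of the bore's mouth; the body runs from the mouth 34 mm along its own -y (the boss beyond), so its mouth faces its own +y.
- cap_bottom (a point): centre of the bottom of the cap's bore, 22 mm from the mouth along the cap's -y; it meets rod_tip when the cap is home
- detergent: amber detergent bottle, 72 mm diameter, 190 mm high, a bystander; origin at the centre of its base
- scrub_brush: scrubbing brush lying at the counter's far side, a bystander
- dish: white ceramic dish, 110 mm across, 35 mm high, a bystander; origin at the centre of its base
Mind the look-alikes: they are no part of the job. Leave any red look-alike of the block_56 alone.

How it is judged (in metres and radians):
On the way, in this order (a step that is already met when the one before it is completed fails the run):
1. the hasp is swung clear of the rod (value of joint hasp above 1.5 rad), for 0.2 s.
2. the 64 mm block is on the rod, all of it past the tip (x of block_64 in the frame of rod_root between -0.009 and 0.009 m and z of block_64 in the frame of rod_root between -0.009 and 0.009 m and y of block_64 in the frame of rod_root between -0.158 and 0 m and angle between the y axis of block_64 and the y axis of rack, either way round below 0.4 rad), for 0.2 s.
3. the 56 mm block is on the rod, all of it past the tip (x of block_56 in the frame of rod_root between -0.009 and 0.009 m and z of block_56 in the frame of rod_root between -0.009 and 0.009 m and y of block_56 in the frame of rod_root between -0.158 and 0 m and angle between the y axis of block_56 and the y axis of rack, either way round below 0.4 rad), for 0.2 s.
4. the 48 mm block is on the rod, all of it past the tip (x of block_48 in the frame of rod_root between -0.009 and 0.009 m and z of block_48 in the frame of rod_root between -0.009 and 0.009 m and y of block_48 in the frame of rod_root between -0.158 and 0 m and angle between the y axis of block_48 and the y axis of rack, either way round below 0.4 rad), for 0.2 s.
5. the 40 mm block is on the rod, all of it past the tip (x of block_40 in the frame of rod_root between -0.009 and 0.009 m and z of block_40 in the frame of rod_root between -0.009 and 0.009 m and y of block_40 in the frame of rod_root between -0.158 and 0 m and angle between the y axis of block_40 and the y axis of rack, either way round below 0.4 rad), for 0.2 s.
6. the 32 mm block is on the rod, all of it past the tip (x of block_32 in the frame of rod_root between -0.009 and 0.009 m and z of block_32 in the frame of rod_root between -0.009 and 0.009 m and y of block_32 in the frame of rod_root between -0.158 and 0 m and angle between the y axis of block_32 and the y axis of rack, either way round below 0.4 rad), for 0.2 s.
7. the end cap is home on the rod's end (distance between cap_bottom and rod_tip below 0.006 m and angle between the y axis of cap and the y axis of rack, either way round below 0.25 rad), for 0.2 s.
8. the hasp is home over its catch (value of joint hasp below 0.1 rad), for 0.2 s.
At the end, for the whole second after the job is handed in: every block present is on the rod, wholly past its tip (centre within 9 mm of the axis, hole in line within 0.4 rad), larger nearer the post; the bottom of the cap's bore is within 6 mm of the rod's tip, in line within 0.25 rad; hasp below 0.1 rad; all at rest (under 0.03 m/s) (all of step 2 and all of step 3 and all of step 4 and all of step 5 and all of step 6 and all of step 7 and (y of each of rod_tip, block_56 in the frame of block_64 below 0 m or y of each of rod_tip, block_56 in the frame of block_64 above 0 m) and (y of each of rod_tip, block_48 in the frame of block_64 below 0 m or y of each of rod_tip, block_48 in the frame of block_64 above 0 m) and (y of each of rod_tip, block_40 in the frame of block_64 below 0 m or y of each of rod_tip, block_40 in the frame of block_64 above 0 m) and (y of each of rod_tip, block_32 in the frame of block_64 below 0 m or y of each of rod_tip, block_32 in the frame of block_64 above 0 m) and (y of each of rod_tip, block_48 in the frame of block_56 below 0 m or y of each of rod_tip, block_48 in the frame of block_56 above 0 m) and (y of each of rod_tip, block_40 in the frame of block_56 below 0 m or y of each of rod_tip, block_40 in the frame of block_56 above 0 m) and (y of each of rod_tip, block_32 in the frame of block_56 below 0 m or y of each of rod_tip, block_32 in the frame of block_56 above 0 m) and (y of each of rod_tip, block_40 in the frame of block_48 below 0 m or y of each of rod_tip, block_40 in the frame of block_48 above 0 m) and (y of each of rod_tip, block_32 in the frame of block_48 below 0 m or y of each of rod_tip, block_32 in the frame of block_48 above 0 m) and (y of each of rod_tip, block_32 in the frame of block_40 below 0 m or y of each of rod_tip, block_32 in the frame of block_40 above 0 m) and value of joint hasp below 0.1 rad and linear speed of each of block_64, block_56, block_48, block_40, block_32, cap below 0.03 m/s); the robot touches nothing.
It fails at once if the fingers press on a block with more than 55 N a finger (110 N for both together) (contact force between the fingers and block_64 above 110 N or contact force between the fingers and block_56 above 110 N or contact force between the fingers and block_48 above 110 N or contact force between the fingers and block_40 above 110 N or contact force between the fingers and block_32 above 110 N).
It fails at once if the bottle, brush or dish is moved more than 25 mm (distance of any of detergent, scrub_brush, dish from where it was at the start of the episode above 0.025 m).
Of block_64, block_56, block_48, block_40, block_32 only 3 to 5 are there at a start; the rules pass over those that are not, and their reading is None.
At some moment in a run one of block_32, cap may be knocked a few centimetres aside while the robot is not near it.
Once in a run the grip may slacken for a moment while it holds something.
It also fails if it takes over 210 s, if anything falls off the work surface, if the arm or the gripper's body presses on something with over 40 N, if the wrist force passes 120 N, or if a joint passes its speed limit or range.

## Working session

There is one attempt and no reset: what is moved stays moved. The work goes in short steps, Python scripts to look and compute and a tool call to move; the robot and the scene stay as the last step left them, time stands still between calls to the robot, and variables do not carry over. Pictures are saved under pics/ and viewed, at most 14 in all, crops included, and the job is handed in when it is done.

Besides the shell and the picture viewer there is one more tool, called after "Call:" by a JSON object that holds its "op" and its "data", one argument or row to a line. apply_moves: Moves the arm, as the interface text tells. Its arguments: {"type":"object","properties":{"series":{"type":"string"},"squeeze":{"type":"number"}},"required":["series"]}

```bash
mkdir -p pics
python3 - <<'E'
from bench import *
import cv2,numpy as np
print(sense()); print(grip_depth if not callable(grip_depth) else grip_depth())
for n in("scene","top"):
    s=snapshot(n); cv2.imwrite(f"pics/{n}0.png",s["frame"]); np.savez(f"{n}0.npz",**s)
    print(n,s["intrinsics"].tolist(),np.round(s["extrinsics"],4).tolist())
s=snapshot("wrist");print(s["intrinsics"],s["tool_from_camera"])
E
```

```text
{'time': 0.0, 'joint_pos': array([-8.21833541e+01,  7.51618446e+00,  8.53284329e+01,  1.51406419e-03,
        8.72621556e+01, -4.89237406e+00]), 'qd': array([-0.03597961, -0.07342739, -0.07058201,  0.00492333, -0.05420195,
        0.04143057]), 'joint_efforts': array([-2.15519399e-04, -5.69409370e+01, -5.00550413e+01, -2.38590437e-04,
        1.50835735e-02, -2.23425741e-05]), 'tool_pos': array([ 131.9634466 , -584.74758592,  230.24132889]), 'tcp_rot': array([-1.79893745e+02, -1.06127453e-02,  1.27089364e+01]), 'ft_force': array([ 0.12179277, -0.01022564, -0.17223001]), 'wrist_torque': array([ 0.0035233 ,  0.02419397, -0.04707854]), 'grip_force': 0.0, 'finger_gap': 85.59227689556425}
18.700000000000003
scene [[372.89429500635003, 0.0, 323.13310219350603], [0.0, 372.89429500635003, 200.6509938111727], [0.0, 0.0, 1.0]] [[0.8777, 0.3918, -0.2759, 803.3851], [0.4791, -0.7287, 0.4893, -418.5688], [-0.0093, -0.5616, -0.8273, 890.744], [0.0, 0.0, 0.0, 1.0]]
top [[363.14070976058093, 0.0, 321.9134917797435], [0.0, 363.14070976058093, 202.53714596893764], [0.0, 0.0, 1.0]] [[0.0161, -0.9961, 0.0863, 460.4187], [-0.9997, -0.0174, -0.0143, 80.5414], [0.0158, -0.0861, -0.9962, 1130.0655], [0.0, 0.0, 0.0, 1.0]]
[[309.70691629   0.         320.24818646]
 [  0.         309.70691629 197.21164498]
 [  0.           0.           1.        ]] [[ 8.48923756e-04 -9.55269230e-01 -2.95736331e-01  7.51873977e+01]
 [ 9.99999635e-01  8.38509255e-04  1.62040816e-04  5.49609362e-01]
 [ 9.31850446e-05 -2.95736361e-01  9.55269594e-01 -1.42153979e+02]
 [ 0.00000000e+00  0.00000000e+00  0.00000000e+00  1.00000000e+00]]
```

View pics/scene0.png

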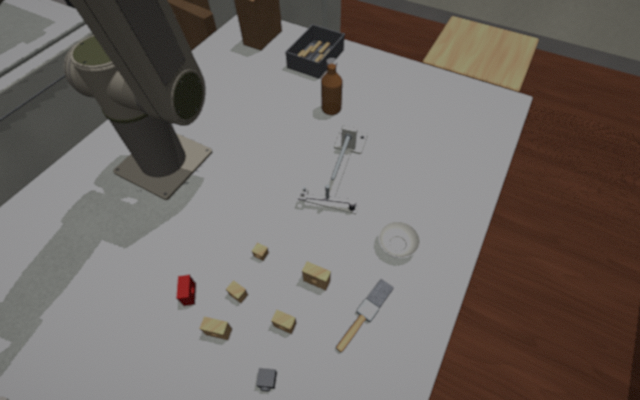

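View pics/top0.png

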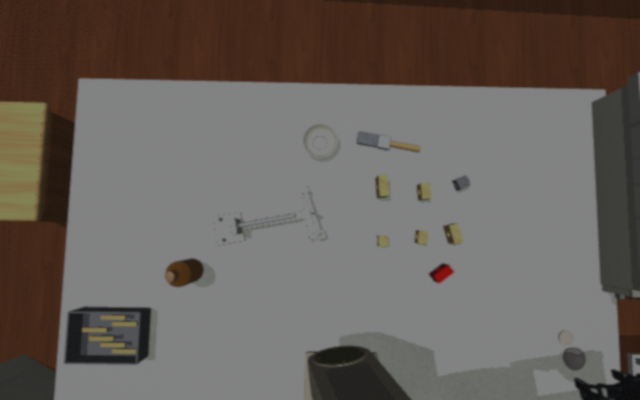

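The scene and top pictures show all five blocks. In the top picture they are near (384,186), (424,191), (453,233), (421,237) and (383,241). The cap is at (461,183), the red look-alike at (442,273), the rod runs from (240,226) to (300,216), and the hasp is at about (310,190) to (322,240). Next I'll take enlarged crops and measure from depth.

```bash
cat > h.py <<'E'
import numpy as np,cv2
def load(n): return dict(np.load(n))
def cloud(s,u0,v0,u1,v1):
    K,E,d=s["intrinsics"],s["extrinsics"],s["depth"]
    v,u=np.mgrid[v0:v1,u0:u1]; z=d[v0:v1,u0:u1].astype(float)
    p=np.stack([(u-K[0,2])/K[0,0]*z,(v-K[1,2])/K[1,1]*z,z,np.ones_like(z)],-1)@E.T
    m=z>0
    return p[...,:3][m],s["frame"][v0:v1,u0:u1][m]
def ray(s,u,v,h):
    K,E=s["intrinsics"],s["extrinsics"]
    d=E[:3,:3]@np.array([(u-K[0,2])/K[0,0],(v-K[1,2])/K[1,1],1]);o=E[:3,3]
    return o+d*(h-o[2])/d[2]
E
python3 - <<'E'
from h import *
t=load("top0.npz"); s=load("scene0.npz")
cv2.imwrite("pics/topc.png",cv2.resize(t["frame"][160:260,200:300+30],None,fx=6,fy=6,interpolation=cv2.INTER_CUBIC)[:600,:780])
cv2.imwrite("pics/topb.png",cv2.resize(t["frame"][165:285,360:480],None,fx=5,fy=5,interpolation=cv2.INTER_CUBIC))
cv2.imwrite("pics/scb.png",cv2.resize(s["frame"][235:395,165:345],None,fx=3.7,fy=3.7,interpolation=cv2.INTER_CUBIC)[:600])
for name,(u,v) in dict(b1=(384,186),b2=(424,191),b3=(453,233),b4=(421,237),b5=(383,241),cap=(461,183),red=(442,273)).items():
    p,c=cloud(t,u-16,v-18,u+16,v+18)
    h=np.percentile(p[:,2],99); m=p[:,2]>h-6
    if m.sum()<5: print(name,h);continue
    r=cv2.minAreaRect(p[m][:,:2].astype(np.float32))
    print(name,m.sum(),"top",round(h,1),np.median(p[m],0).round(1),p[m].mean(0).round(1),np.round(r[0],1),np.round(r[1],1),round(r[2],1))
E
```

```text
b1 193 top 67.3 [ 608.6 -115.    64.5] [ 609.  -114.7   64.6] [ 609.5 -114.8] [63.6 28.7] 3.3
b2 150 top 50.9 [ 597.2 -245.    48.5] [ 596.3 -244.8   48.5] [ 596.2 -245. ] [46.9 28.4] 4.9
b3 179 top 59.7 [ 469.7 -331.2   56.8] [ 469.9 -332.    57. ] [ 469.8 -331.9] [55.8 29.2] 15.5
b4 121 top 43.1 [ 459.1 -237.    40.6] [ 457.6 -237.4   40.7] [ 457.3 -237.4] [27.9 39.3] 82.6
b5 109 top 34.8 [ 445.4 -120.2   32.4] [ 445.5 -119.7   32.5] [ 445.3 -119.7] [30.1 28.2] 0.9
cap 133 top 39.3 [ 625.7 -362.4   36.9] [ 625.4 -362.9   37.1] [ 625.9 -362.7] [35.5 35.3] 27.4
red 182 top 59.5 [ 352.  -294.1   56.8] [ 351.2 -294.1   56.9] [ 350.6 -294.4] [29.3 55.8] 37.3
```

View pics/topc.png

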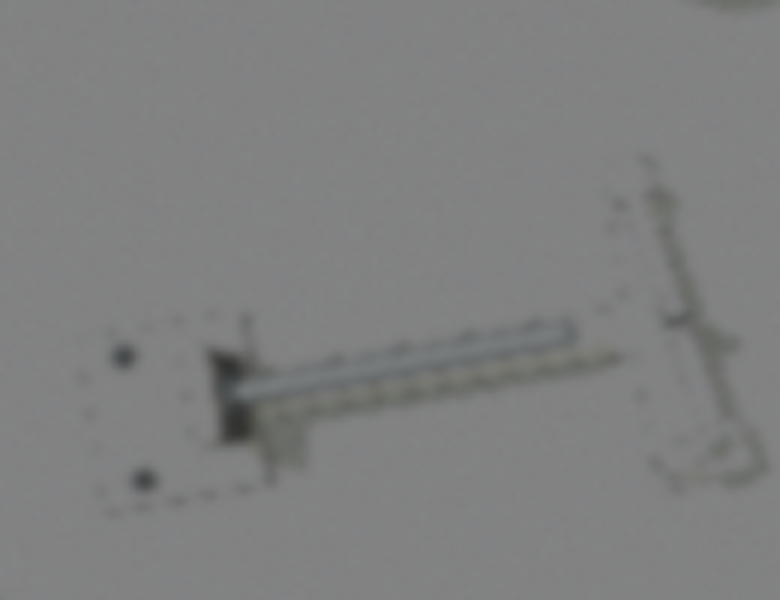

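View pics/topb.png

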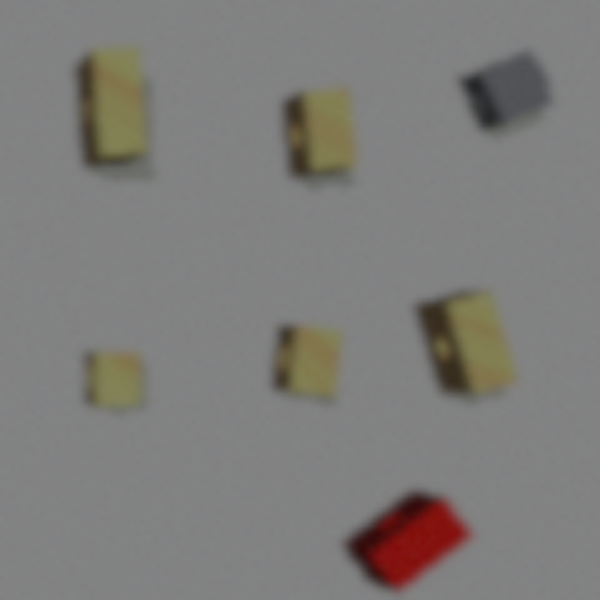

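View pics/scb.png

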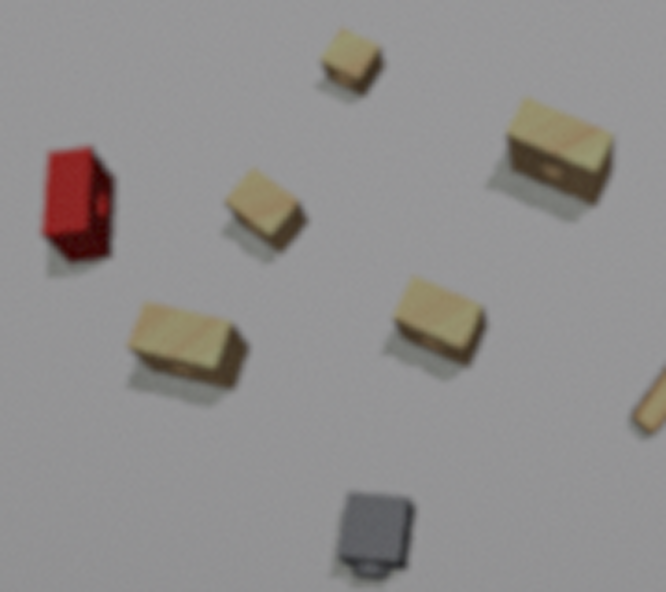

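The crops show the rod's tip near full-image pixel (296,215), its root near (239,225), and the hasp closed. The cap's mouth faces the rack side, roughly +y, and its boss faces away. Now I'll fit the rack.

```bash
cat >> h.py <<'E'
def plan(dst,yaw=None,st=None,n=None,grip=-1):
    """rows from current pose to world dst / yaw"""
    from bench import sense
    st=st or sense(); p=np.array(st["tool_pos"]);y0=st["tcp_rot"][2]
    d=np.array(dst)-p; dy=0 if yaw is None else (y0-yaw+180)%360-180  # tool z down
    a=np.radians(y0); T=np.array([[np.cos(a),np.sin(a),0],[np.sin(a),-np.cos(a),0],[0,0,-1]])
    t=T.T@0+T.T@d if 0 else T.T@d
    print("pose",p.round(1),"yaw",round(y0,2),"| total shares (shift first, no twist):",(t/300).round(4),"twist",round(np.radians(dy)/2,4), "min rows",np.ceil(np.linalg.norm(d)/41.7),np.ceil(abs(dy)/7.16))
E
python3 - <<'E'
from h import *
t=load("top0.npz"); s=load("scene0.npz")
p,c=cloud(t,225,195,305,240)
m=(p[:,2]>58)&(p[:,2]<80); q=p[m]
print(len(q))
# rod: line fit
l=cv2.fitLine(q[q[:,1]<q[:,1].max()-30][:,:2].astype(np.float32),cv2.DIST_HUBER,0,.01,.01).ravel(); d=l[:2]*(-1 if l[1]>0 else 1)
print("dir",d,"yaw of rack y",np.degrees(np.arctan2(d[0],-d[1])))
a=(q[:,:2]-l[2:])@d; print("extent",a.min(),a.max(),"tip",l[2:]+d*a.max(), q[:,2].max())
for n,u,v in(("tip",295.8,215),("root",238.7,225.3)): print(n,ray(t,u,v,65)[:2])
pp,_=cloud(t,205,195,305,250); w=pp[(pp[:,2]>82)]; print("post",len(w),w.mean(0) if len(w) else 0)
ps,_=cloud(s,280,120,365,215); 
for zl,zh in((75,105),(82,110),(58,75)):
    w=ps[(ps[:,2]>zl)&(ps[:,2]<zh)]; print(zl,len(w)); 
    if zl==75: print(w[np.argsort(w[:,1])][:12].round(0).tolist())
E
```

```text
271
dir [ 0.19478332 -0.9808463 ] yaw of rack y 11.232065
extent -101.40076294399694 72.63878942323694 tip [514.89681005 142.91475989] 79.65641413827757
tip [514.70551081 141.22607891]
root [481.81595668 306.97226623]
post 88 [480.44829377 317.31485518  92.17625517]
75 156
[[526.0, 90.0, 102.0], [526.0, 90.0, 91.0], [529.0, 91.0, 93.0], [526.0, 91.0, 96.0], [525.0, 91.0, 81.0], [528.0, 91.0, 97.0], [528.0, 91.0, 87.0], [528.0, 91.0, 78.0], [525.0, 91.0, 76.0], [525.0, 92.0, 84.0], [528.0, 92.0, 82.0], [531.0, 92.0, 102.0]]
82 114
58 250
```

Call:
{"op": "apply_moves", "data": {
  "series": "0 0 0 -0.0594 -1;0 0 0 -0.0594 -1;0 0 0 -0.0594 -1;0 0 0 -0.0594 -1;0 0 0 -0.0594 -1",
  "squeeze": 30
}}

```text
time: 0.57
tool_pos: [132.0, -585.1, 230.8]
tcp_rot: [-180.0, -0.0, 47.1]
ft_force: [0.5, -0.2, 0.3]
finger_gap: 85.3
grip_force: 0.0
```

Call:
{"op": "apply_moves", "data": {
  "series": "0 0 0 -0.0594 -1;0 0 0 -0.0594 -1;0 0 0 -0.0594 -1;0 0 0 -0.0594 -1;0 0 0 -0.0594 -1"
}}

```text
time: 0.98
tool_pos: [132.0, -585.0, 230.8]
tcp_rot: [-180.0, -0.0, 81.1]
ft_force: [-0.0, 0.7, -1.1]
finger_gap: 85.5
grip_force: 0.0
```

Call:
{"op": "apply_moves", "data": {
  "series": "0 0 0 -0.0594 -1;0 0 0 -0.0594 -1;0 0 0 -0.0594 -1;0 0 0 0 -1"
}}

```text
time: 1.32
tool_pos: [132.0, -585.1, 230.9]
tcp_rot: [-180.0, -0.0, 101.5]
ft_force: [-0.5, -0.3, 0.1]
finger_gap: 85.4
grip_force: 0.0
```

Call:
{"op": "apply_moves", "data": {
  "series": "0.0993 0.0859 0 0 -1;0.0993 0.0859 0 0 -1;0.0993 0.0859 0 0 -1;0.0993 0.0859 0 0 -1;0.0993 0.0859 0 0 -1"
}}

```text
time: 1.73
tool_pos: [229.9, -412.4, 230.9]
tcp_rot: [180.0, -0.0, 100.9]
ft_force: [1.6, -0.5, 0.0]
finger_gap: 85.4
grip_force: 0.0
```

Call:
{"op": "apply_moves", "data": {
  "series": "0.0993 0.0859 0 0 -1;0.0993 0.0859 0 0 -1;0.0993 0.0859 0 0 -1;0.0993 0.0859 0 0 -1;0.0993 0.0859 0 0 -1"
}}

```text
time: 2.15
tool_pos: [327.4, -241.3, 231.3]
tcp_rot: [180.0, 0.0, 100.9]
ft_force: [1.3, -0.7, -0.3]
finger_gap: 85.3
grip_force: 0.0
```

Call:
{"op": "apply_moves", "data": {
  "series": "0.0993 0.0859 0 0 -1;0.0993 0.0859 0 0 -1;0.0993 0.0859 0 0 -1;0.0993 0.0859 0 0 -1;0.0993 0.0859 0 0 -1"
}}

```text
time: 2.57
tool_pos: [425.0, -69.9, 231.5]
tcp_rot: [180.0, 0.0, 100.9]
ft_force: [-0.1, 0.3, -0.2]
finger_gap: 85.5
grip_force: 0.0
```

Call:
{"op": "apply_moves", "data": {
  "series": "0.0993 0.0859 0 0 -1;0.0993 0.0859 0 0 -1;0.0993 0.0859 0 0 -1;0.0993 0.0859 0 0 -1;0.0993 0.0859 0 0 -1"
}}

```text
time: 2.98
tool_pos: [522.4, 101.4, 231.2]
tcp_rot: [180.0, 0.0, 100.9]
ft_force: [1.1, -0.6, 0.3]
finger_gap: 85.3
grip_force: 0.0
```

```bash
cat >> h.py <<'E'
def wrist(name):
    """snapshot of wrist, rectified? keep raw; store pose"""
    from bench import sense,snapshot
    from scipy.spatial.transform import Rotation as R
    st=sense(); s=snapshot("wrist")
    T=np.eye(4);T[:3,:3]=R.from_euler("xyz",st["tcp_rot"],degrees=True).as_matrix();T[:3,3]=st["tool_pos"]
    s["E"]=T@s["tool_from_camera"]; np.savez(name+".npz",**s); cv2.imwrite("pics/"+name+".png",s["frame"]); return s
def wdirs(s,u,v):
    K,E=s["intrinsics"],s["E"]
    x=(np.asarray(u,float)-K[0,2])/K[0,0];y=(np.asarray(v,float)-K[1,2])/K[1,1];r=np.hypot(x,y)+1e-9
    c=np.stack([np.sin(r)*x/r,np.sin(r)*y/r,np.cos(r)],-1); return c
def wray(s,u,v,h):
    d=s["E"][:3,:3]@wdirs(s,u,v); o=s["E"][:3,3]; return (o+d*(h-o[2])/d[2]).round(1)
def wcloud(s):
    v,u=np.mgrid[0:400,0:640]; c=wdirs(s,u,v); z=s["depth"]; p=c*(z/np.clip(c[...,2],.05,9))[...,None]
    return p@s["E"][:3,:3].T+s["E"][:3,3]   # HxWx3
E
python3 - <<'E'
from h import *
from bench import sense
print({k:v for k,v in sense().items() if k in("time","joint_pos","tool_pos","tcp_rot","ft_force")})
wrist("w1")
E
```

```text
{'time': 2.9833, 'joint_pos': array([ 5.46196804e+00, -3.05967773e+00,  9.60846965e+01, -4.24247731e-03,
        8.69690742e+01, -5.48770505e+00]), 'tool_pos': array([522.43860901, 101.36156952, 231.15564623]), 'tcp_rot': array([1.79994525e+02, 4.78204754e-03, 1.00949897e+02]), 'ft_force': array([ 1.09104455, -0.59336083,  0.27716059])}
```

View pics/w1.png

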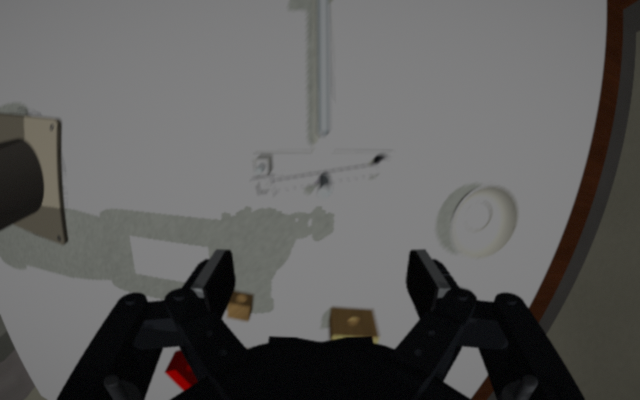

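The wrist picture shows the rod's tip at about (322,133), the pin near (323,178) and the hinge near (378,158). The bar looks slightly swung out already. I'll enlarge that part.

Run:
```python
from h import *
s=load("w1.npz")
cv2.imwrite("pics/w1c.png",cv2.resize(s["frame"][110:210,240:400],None,fx=5,fy=5,interpolation=cv2.INTER_CUBIC))
P=wcloud(s)
q=P[0:140,300:340].reshape(-1,3); q=q[(q[:,2]>55)&(q[:,2]<80)]
l=cv2.fitLine(q[:,:2].astype(np.float32),cv2.DIST_HUBER,0,.01,.01).ravel(); d=l[:2]*(-1 if l[1]>0 else 1);a=(q[:,:2]-l[2:])@d
print("rod",len(q),"yaw",np.degrees(np.arctan2(d[0],-d[1])),"tip",l[2:]+d*a.max(),"z",np.percentile(q[:,2],[50,95]))
q=P[140:200,290:350].reshape(-1,3); q=q[(q[:,2]>60)&(q[:,2]<110)]; print("pin",len(q),np.median(q,0),q[:,2].max())
q=P[140:205,240:400].reshape(-1,3); q=q[(q[:,2]>28)&(q[:,2]<50)];print("bar",len(q))
```

```text
rod 1741 yaw 11.607755 tip [515.46186358 142.10014339] z [69.45662367 71.25578516]
pin 225 [525.03845561  97.97488191  97.04232108] 99.75788395137795
bar 2064
```

View pics/w1c.png

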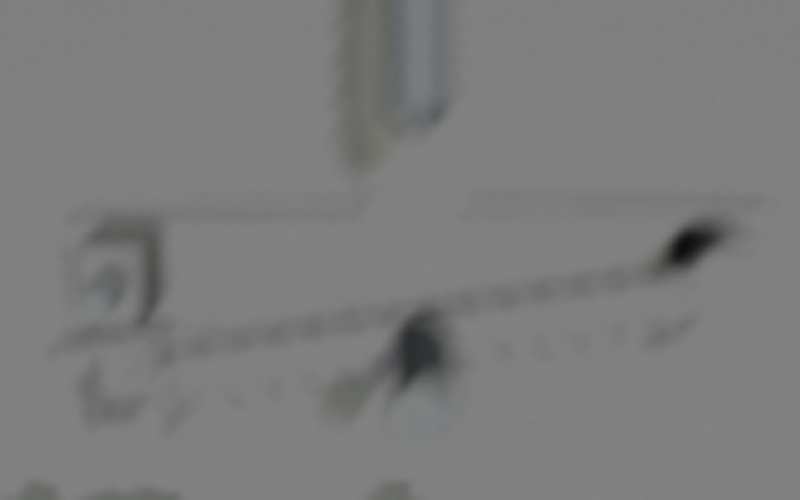

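The crop shows the pin's top near (420,345), full image (324,179), and the hasp about 0.1 rad open. The fits give tip (515.3,142), rack yaw 11.4°, pin (525,98) and hinge about (591,118.5), and they agree with each other. I'll grip the pin.

Call:
{"op": "apply_moves", "data": {
  "series": "-0.0128 0.0063 0 0 -1;0 0 0.137 0 -1;0 0 0.137 0 -1;0 0 0.137 0 -1;0 0 0.137 0 -1",
  "squeeze": 25
}}

```text
time: 3.45
tool_pos: [524.4, 94.9, 65.6]
tcp_rot: [179.9, 0.0, 101.0]
ft_force: [-0.5, 0.3, 0.4]
finger_gap: 85.5
grip_force: 0.0
```

Call:
{"op": "apply_moves", "data": {
  "series": "0 0 0 0 1;0 0 0 0 1;0 0 0 0 1;0 0 0 0 1;0 0 0 0 1"
}}

```text
time: 3.87
tool_pos: [527.1, 95.9, 70.5]
tcp_rot: [179.7, 0.0, 101.2]
ft_force: [0.2, -0.5, -0.1]
finger_gap: 25.5
grip_force: 0.0
```

Call:
{"op": "apply_moves", "data": {
  "series": "0 0 0 0 1;0 0 0 0 1;0 0 0 0 1;0 0 0 0 1;0 0 0 0 1"
}}

```text
time: 4.28
tool_pos: [525.6, 95.7, 69.6]
tcp_rot: [179.9, 0.0, 101.2]
ft_force: [-6.0, -2.9, 11.9]
finger_gap: 10.9
grip_force: 24.6
```

Call:
{"op": "apply_moves", "data": {
  "series": "-0.0278 0.0053 0 -0.0611 1;-0.0278 0.0053 0 -0.0611 1;-0.0278 0.0053 0 -0.0611 1;-0.0278 0.0053 0 -0.0611 1;-0.0278 0.0053 0 -0.0611 1"
}}

```text
time: 4.7
tool_pos: [551.2, 61.9, 69.6]
tcp_rot: [179.8, 0.2, 136.5]
ft_force: [1.5, 3.9, 5.2]
finger_gap: 11.2
grip_force: 24.5
```

Call:
{"op": "apply_moves", "data": {
  "series": "-0.0278 0.0053 0 -0.0611 1;-0.0278 0.0053 0 -0.0611 1;-0.0278 0.0053 0 -0.0611 1;-0.0278 0.0053 0 -0.0611 1;-0.0278 0.0053 0 -0.0611 1"
}}

```text
time: 5.12
tool_pos: [591.0, 49.2, 69.6]
tcp_rot: [179.9, 0.2, 171.5]
ft_force: [-0.3, 6.6, 5.9]
finger_gap: 11.1
grip_force: 24.7
```

Call:
{"op": "apply_moves", "data": {
  "series": "-0.0278 0.0053 0 -0.0611 1;-0.0278 0.0053 0 -0.0611 1;-0.0278 0.0053 0 -0.0611 1;-0.0278 0.0053 0 -0.0611 1;0 0 0 0 1"
}}

```text
time: 5.53
tool_pos: [624.0, 57.3, 69.6]
tcp_rot: [180.0, 0.3, -160.3]
ft_force: [-2.1, 4.4, 8.9]
finger_gap: 11.2
grip_force: 25.2
```

Call:
{"op": "apply_moves", "data": {
  "series": "0 0 0 0 -1;0 0 0 0 -1;0 0 0 0 -1;0 0 0 0 -1;0 0 0 0 -1",
  "squeeze": 30
}}

```text
time: 5.95
tool_pos: [621.3, 55.5, 66.9]
tcp_rot: [-180.0, -0.0, -160.8]
ft_force: [1.1, -1.0, -0.5]
finger_gap: 71.1
grip_force: 0.0
```

Call:
{"op": "apply_moves", "data": {
  "series": "0 0 -0.137 0 -1;0 0 -0.137 0 -1;0 0 -0.137 0 -1;0 0 -0.137 0.06 -1;0 0 0 0.06 -1"
}}

```text
time: 6.37
tool_pos: [625.8, 55.5, 242.9]
tcp_rot: [-179.9, 0.9, -174.8]
ft_force: [1.6, 0.6, 2.0]
finger_gap: 85.5
grip_force: 0.0
```

Call:
{"op": "apply_moves", "data": {
  "series": "0 0 0 0.06 -1;0 0 0 0.06 -1;0 0 0 0.06 -1;0 0 0 0.06 -1;0 0 0 0.06 -1"
}}

```text
time: 6.78
tool_pos: [621.3, 55.5, 231.2]
tcp_rot: [-180.0, -0.0, 150.7]
ft_force: [-0.7, -1.1, 0.7]
finger_gap: 85.4
grip_force: 0.0
```

Call:
{"op": "apply_moves", "data": {
  "series": "0 0 0 0.06 -1;0 0 0 0.06 -1;0 0 0 0.06 -1;0 0 0 0.06 -1;0 0 0 0.06 -1"
}}

```text
time: 7.2
tool_pos: [621.3, 55.5, 231.1]
tcp_rot: [-180.0, -0.0, 116.3]
ft_force: [0.1, -0.2, 0.1]
finger_gap: 85.3
grip_force: 0.0
```

Call:
{"op": "apply_moves", "data": {
  "series": "0 0 0 0.06 -1;0 0 0 0.06 -1;0 0 0 0 -1"
}}

```text
time: 7.45
tool_pos: [621.3, 55.5, 231.2]
tcp_rot: [-180.0, -0.0, 102.6]
ft_force: [0.6, 0.1, -0.6]
finger_gap: 85.2
grip_force: 0.0
```

Run:
```python
from h import *
plan((609.3,-114.8,190),93.3)
```

```text
pose [621.3  55.5 231.2] yaw 102.6 | total shares (shift first, no twist): [-0.5451 -0.163   0.1372] twist 0.0812 min rows 5.0 2.0
```

Call:
{"op": "apply_moves", "data": {
  "series": "-0.109 -0.0326 0.0274 0 -1;-0.109 -0.0326 0.0274 0 -1;-0.109 -0.0326 0.0274 0 -1;-0.109 -0.0326 0.0274 0 -1;-0.109 -0.0326 0.0274 0 -1"
}}

```text
time: 7.87
tool_pos: [610.1, -116.1, 189.9]
tcp_rot: [180.0, 0.0, 103.2]
ft_force: [-0.0, 0.6, 0.3]
finger_gap: 85.8
grip_force: 0.0
```

Call:
{"op": "apply_moves", "data": {
  "series": "0 0 0 0.0406 -1;0 0 0 0.0406 -1;0 0 0 0 -1;0 0 0 0 -1"
}}

```text
time: 8.2
tool_pos: [610.4, -114.8, 190.2]
tcp_rot: [-180.0, -0.0, 93.9]
ft_force: [-0.0, -0.3, 1.0]
finger_gap: 84.9
grip_force: 0.0
```

```bash
cat >> h.py <<'E'
def find(s,xy,top,r=48,grey=False):
    """top-face rect of object near xy in wrist cloud; only pixels outside the gripper"""
    P=wcloud(s); m=(np.hypot(P[...,0]-xy[0],P[...,1]-xy[1])<r)&(abs(P[...,2]-top)<5)&(s["depth"]>0)
    q=P[m].astype(np.float32)
    if len(q)<20: print("few",len(q)); return
    b=cv2.minAreaRect(q[:,:2]); print("n",len(q),"ctr",np.round(b[0],1),"size",np.round(b[1],1),"ang",round(b[2],1),"z",np.median(q[:,2]).round(1))
E
python3 - <<'E'
from h import *
s=wrist("w2")
find(s,(609,-115),64)
plan((609.3,-114.8,190),93.3)
E
```

```text
Traceback (most recent call last):
  File "h.py", line 42, in find
    b=cv2.minAreaRect(q[:,:2]); print("n",len(q),"ctr",np.round(b[0],1),"size",np.round(b[1],1),"ang",round(b[2],1),"z",np.median(q[:,2]).round(1))
cv2.error: OpenCV(4.12.0) /io/opencv/modules/imgproc/src/convhull.cpp:143: error: (-215:Assertion failed) total >= 0 && (depth == CV_32F || depth == CV_32S) in function 'convexHull'
```

View pics/w2.png

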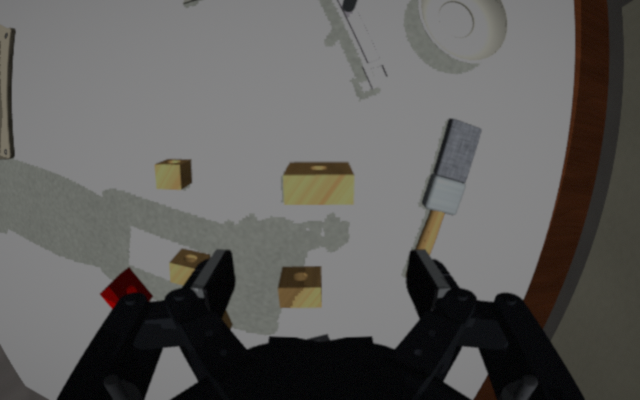

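The picture shows block_64 at (318,188), centred between the fingers, with the brush well clear at (450,170). I'll fix the helper and measure.

```bash
sed -i 's/minAreaRect(q\[:,:2\])/minAreaRect(q[:,:2].copy())/' h.py
python3 - <<'E'
from h import *
s=load("w2.npz")
find(s,(609,-115),64); find(s,(596,-245),48,35); find(s,(445,-120),32,30)
plan((609.3,-114.8,13.3),93.3)
E
```

```text
n 2215 ctr [ 608.5 -115.7] size [64.7 28.8] ang 4.3 z 63.5
n 960 ctr [ 596.  -245.9] size [48.6 29.4] ang 5.0 z 47.5
n 690 ctr [ 444.  -120.9] size [33.4 29. ] ang 0.5 z 31.7
pose [ 610.5 -114.5  190.3] yaw 93.95 | total shares (shift first, no twist): [-0.0008 -0.0042  0.59  ] twist 0.0057 min rows 5.0 1.0
```

Call:
{"op": "apply_moves", "data": {
  "series": "-0.003 -0.0057 0.118 0 -1;0 0 0.118 0 -1;0 0 0.118 0 -1;0 0 0.118 0 -1;0 0 0.118 0 -1",
  "squeeze": 30
}}

```text
time: 8.67
tool_pos: [609.1, -115.0, 12.1]
tcp_rot: [179.9, 0.0, 94.0]
ft_force: [-0.1, 0.6, 0.1]
finger_gap: 85.4
grip_force: 0.0
```

Call:
{"op": "apply_moves", "data": {
  "series": "0 0 0 0 -1;0 0 0 0 1;0 0 0 0 1;0 0 0 0 1;0 0 0 0 1"
}}

```text
time: 9.08
tool_pos: [611.4, -116.2, 16.7]
tcp_rot: [179.7, 0.1, 93.7]
ft_force: [0.3, 0.2, 0.4]
finger_gap: 63.8
grip_force: 34.4
```

Call:
{"op": "apply_moves", "data": {
  "series": "0 0 0 0 1;0 0 0 0 1;0 0 0 0 1;0 0 0 0 1"
}}

```text
time: 9.42
tool_pos: [610.5, -116.1, 15.6]
tcp_rot: [179.8, 0.1, 93.7]
ft_force: [-0.8, 0.2, 7.2]
finger_gap: 63.7
grip_force: 35.1
```

Call:
{"op": "apply_moves", "data": {
  "series": "0 0 -0.06 0 1;0 0 -0.11 0 1;0 0 -0.11 0 1;0 0 -0.11 0 1;0 0 0 -0.0335 1"
}}

```text
time: 9.83
tool_pos: [613.5, -116.9, 139.9]
tcp_rot: [179.3, 0.3, 97.4]
ft_force: [0.8, -1.2, 1.1]
finger_gap: 63.7
grip_force: 34.4
```

Call:
{"op": "apply_moves", "data": {
  "series": "0 0 0 -0.0335 1;0 0 0 0 1;0 0 0 0 1"
}}

```text
time: 10.08
tool_pos: [608.8, -115.7, 130.5]
tcp_rot: [180.0, 0.0, 101.2]
ft_force: [0.3, -0.5, -0.9]
finger_gap: 63.5
grip_force: 34.4
```

Run:
```python
from h import *
from bench import sense
plan((524.2,97.9,130),101.4); print(sense()["finger_gap"],sense()["grip_force"])
```

```text
pose [ 608.8 -115.7  130.5] yaw 101.22 | total shares (shift first, no twist): [ 0.7531 -0.138   0.0015] twist -0.0015 min rows 6.0 1.0
63.45785801062215 34.37162697315216
```

Call:
{"op": "apply_moves", "data": {
  "series": "0.1076 -0.0197 0 0 1;0.1076 -0.0197 0 0 1;0.1076 -0.0197 0 0 1;0.1076 -0.0197 0 0 1;0.1076 -0.0197 0 0 1"
}}

```text
time: 10.5
tool_pos: [546.9, 38.0, 129.5]
tcp_rot: [-179.9, -0.0, 101.2]
ft_force: [0.5, -0.1, -0.8]
finger_gap: 64.0
grip_force: 34.4
```

Call:
{"op": "apply_moves", "data": {
  "series": "0.1076 -0.0197 0 0 1;0.1076 -0.0197 0 0 1;0 0 0 0 1;0 0 0.137 0 1;0 0 0.136 0 1"
}}

```text
time: 10.92
tool_pos: [526.9, 98.7, 50.4]
tcp_rot: [179.6, 0.1, 101.3]
ft_force: [-0.0, -0.3, -1.2]
finger_gap: 63.5
grip_force: 34.5
```

Call:
{"op": "apply_moves", "data": {
  "series": "0 0 0 0 1;0 0 0 0 1;0 0 0 0 1"
}}

```text
time: 11.17
tool_pos: [524.6, 97.5, 49.5]
tcp_rot: [180.0, 0.0, 101.3]
ft_force: [0.3, 0.1, -0.1]
finger_gap: 63.3
grip_force: 34.3
```

Run:
```python
from h import *
plan((524.2,97.9,48.6),101.4)
s=wrist("w3"); cv2.imwrite("pics/w3c.png",cv2.resize(s["frame"][60:260,200:440],None,fx=3,fy=3,interpolation=cv2.INTER_CUBIC))
P=wcloud(s)
q=P[0:180,280:360].reshape(-1,3); q=q[(q[:,2]>62)&(q[:,2]<76)&(q[:,1]>135)]
l=cv2.fitLine(q[:,:2].astype(np.float32).copy(),cv2.DIST_HUBER,0,.01,.01).ravel(); d=l[:2]*(-1 if l[1]>0 else 1);a=(q[:,:2]-l[2:])@d
print("rod",len(q),"yaw",np.degrees(np.arctan2(d[0],-d[1])),"tip",l[2:]+d*a.max(),"z",np.percentile(q[:,2],[50,95]))
```

```text
pose [524.6  97.5  49.5] yaw 101.26 | total shares (shift first, no twist): [ 0.0014 -0.001   0.003 ] twist -0.0012 min rows 1.0 1.0
rod 5093 yaw 11.179932 tip [515.34348364 142.13017541] z [69.59423755 71.1868788 ]
```

View pics/w3c.png

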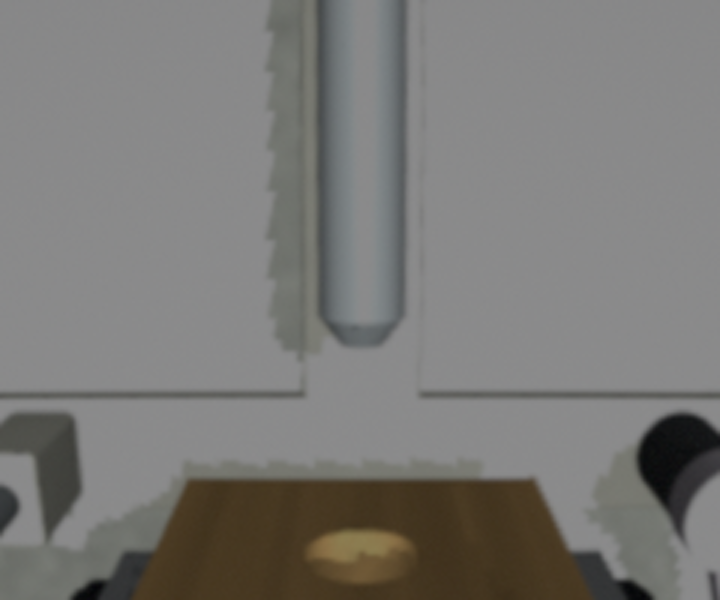

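The hole at (361,555) is in line with the rod at (362,335). I'll thread the block.

Call:
{"op": "apply_moves", "data": {
  "series": "0.05 0 0.001 0 1;0.05 0 0 0 1;0.05 0 0 0 1;0.05 0 0 0 1;0.05 0 0 0 1"
}}

```text
time: 11.63
tool_pos: [511.2, 172.1, 51.1]
tcp_rot: [179.7, -0.0, 101.3]
ft_force: [0.4, -0.3, -1.5]
finger_gap: 63.8
grip_force: 34.2
```

Call:
{"op": "apply_moves", "data": {
  "series": "0.08 0 0 0 1;0.08 0 0 0 1;0.08 0 0 0 1;0.08 0 0 0 1;0.05 0 0 0 1"
}}

```text
time: 12.05
tool_pos: [488.8, 282.8, 51.3]
tcp_rot: [179.7, -0.1, 101.3]
ft_force: [0.9, -0.5, -1.3]
finger_gap: 64.0
grip_force: 34.2
```

Call:
{"op": "apply_moves", "data": {
  "series": "0.025 0 0 0 1;0.015 0 0 0 1;0.01 0 0 0 1;0 0 0 0 1;0 0 0 0 1"
}}

```text
time: 12.47
tool_pos: [484.9, 294.3, 48.4]
tcp_rot: [180.0, 0.0, 101.3]
ft_force: [-0.4, -0.4, -1.2]
finger_gap: 63.8
grip_force: 34.2
```

Call:
{"op": "apply_moves", "data": {
  "series": "0.008 0 0 0 1;0 0 0 0 1;0 0 0 0 -1;0 0 0 0 -1;0 0 0 0 -1"
}}

```text
time: 12.88
tool_pos: [484.0, 297.0, 48.0]
tcp_rot: [180.0, -0.0, 101.3]
ft_force: [-0.3, -0.2, -0.1]
finger_gap: 85.5
grip_force: 0.0
```

Call:
{"op": "apply_moves", "data": {
  "series": "0 0 0 0 -1;0 0 0 0 -1;0 0 0 0 -1;0 0 0 0 -1;0 0 -0.06 0 -1"
}}

```text
time: 13.3
tool_pos: [481.3, 295.9, 62.4]
tcp_rot: [-179.6, 0.1, 101.3]
ft_force: [-0.2, -0.2, -0.7]
finger_gap: 84.8
grip_force: 0.0
```

Call:
{"op": "apply_moves", "data": {
  "series": "0 0 -0.13 0 -1;0 0 -0.13 0 -1;0 0 -0.13 0 -1;-0.1 0 0 0 -1;-0.1 0 0 0 -1"
}}

```text
time: 13.72
tool_pos: [497.8, 239.7, 187.4]
tcp_rot: [179.6, -0.1, 101.5]
ft_force: [0.1, 0.0, -0.7]
finger_gap: 85.2
grip_force: 0.0
```

Run:
```python
from h import *
s=wrist("w4"); cv2.imwrite("pics/w4.png",s["frame"][:,100:540])
plan((469.8,-331.9,190),105.5)
```

```text
pose [497.9 233.8 185.1] yaw 101.33 | total shares (shift first, no twist): [-1.8305 -0.4624 -0.0162] twist -0.0364 min rows 14.0 1.0
```

View pics/w4.png

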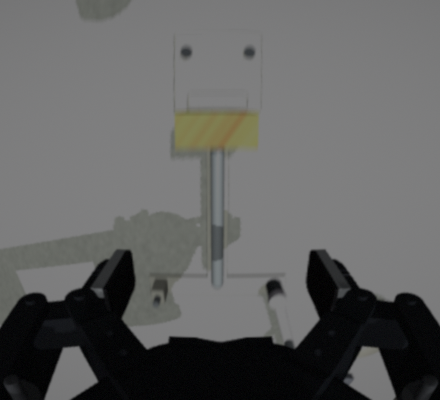

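The 64 block sits on the rod against the post. Next is the 56.

Call:
{"op": "apply_moves", "data": {
  "series": "-0.122 -0.0308 0 0 -1;-0.122 -0.0308 0 0 -1;-0.122 -0.0308 0 0 -1;-0.122 -0.0308 0 0 -1;-0.122 -0.0308 0 0 -1"
}}

```text
time: 14.18
tool_pos: [485.8, 48.4, 182.9]
tcp_rot: [-180.0, 0.0, 101.4]
ft_force: [0.1, -1.0, -0.8]
finger_gap: 85.6
grip_force: 0.0
```

Call:
{"op": "apply_moves", "data": {
  "series": "-0.122 -0.0308 0 0 -1;-0.122 -0.0308 0 0 -1;-0.122 -0.0308 0 0 -1;-0.122 -0.0308 0 0 -1;-0.122 -0.0308 0 0 -1"
}}

```text
time: 14.6
tool_pos: [476.5, -140.4, 183.0]
tcp_rot: [180.0, 0.0, 101.3]
ft_force: [0.5, -0.2, 0.2]
finger_gap: 85.5
grip_force: 0.0
```

Call:
{"op": "apply_moves", "data": {
  "series": "-0.122 -0.0308 0 0 -1;-0.122 -0.0308 0 0 -1;-0.122 -0.0308 0 0 -1;-0.122 -0.0308 0 0 -1;-0.122 -0.0308 0 0 -1"
}}

```text
time: 15.02
tool_pos: [467.2, -328.9, 182.8]
tcp_rot: [-180.0, -0.0, 101.3]
ft_force: [0.5, -0.2, 0.6]
finger_gap: 85.5
grip_force: 0.0
```

Call:
{"op": "apply_moves", "data": {
  "series": "0 0 0 -0.0364 -1;0 0 0 0 -1;0 0 0 0 -1"
}}

```text
time: 15.27
tool_pos: [467.4, -327.0, 182.5]
tcp_rot: [-180.0, -0.1, 105.4]
ft_force: [-0.7, -0.5, 1.5]
finger_gap: 85.2
grip_force: 0.0
```

Run:
```python
from h import *
s=wrist("w5")
find(s,(469.8,-332),56,44);find(s,(457,-237),40,33);find(s,(596,-245),48,35);find(s,(445,-120),32,30);find(s,(626,-362.7),36,32)
plan((469.8,-331.9,9.3),105.5)
```

```text
n 1889 ctr [ 469.1 -333.2] size [56.2 29.1] ang 15.7 z 55.6
n 1344 ctr [ 456.9 -238.8] size [28.8 41.1] ang 83.7 z 39.5
n 1248 ctr [ 596.1 -246.3] size [50.  28.9] ang 5.7 z 47.3
few 0
n 792 ctr [ 625.7 -364.6] size [37.5 36. ] ang 23.6 z 35.3
pose [ 467.7 -326.3  182.6] yaw 105.4 | total shares (shift first, no twist): [-0.0198  0.0019  0.5777] twist -0.0009 min rows 5.0 1.0
```

Call:
{"op": "apply_moves", "data": {
  "series": "-0.0216 0 0.1155 0 -1;0 0 0.1155 0 -1;0 0 0.1155 0 -1;0 0 0.1155 0 -1;0 0 0.1155 0 -1"
}}

```text
time: 15.73
tool_pos: [470.0, -331.8, 8.7]
tcp_rot: [180.0, 0.0, 105.5]
ft_force: [-0.1, -0.3, -0.8]
finger_gap: 85.5
grip_force: 0.0
```

Call:
{"op": "apply_moves", "data": {
  "series": "0 0 0 0 -1;0 0 0 0 1;0 0 0 0 1;0 0 0 0 1;0 0 0 0 1"
}}

```text
time: 16.15
tool_pos: [471.5, -334.8, 13.1]
tcp_rot: [179.8, 0.3, 105.5]
ft_force: [3.4, 0.0, 9.0]
finger_gap: 55.5
grip_force: 33.2
```

Call:
{"op": "apply_moves", "data": {
  "series": "0 0 0 0 1;0 0 0 0 1;0 0 0 0 1;0 0 0 0 1"
}}

```text
time: 16.48
tool_pos: [471.5, -334.9, 13.1]
tcp_rot: [179.8, 0.2, 105.5]
ft_force: [1.1, 1.1, 7.9]
finger_gap: 55.7
grip_force: 33.0
```

Call:
{"op": "apply_moves", "data": {
  "series": "0 0 -0.06 0 1;0 0 -0.11 0 1;0 0 -0.12 0 1;0 0 -0.12 0 1;0 0 0 0.018 1"
}}

```text
time: 16.9
tool_pos: [473.7, -337.0, 143.7]
tcp_rot: [179.5, 0.7, 103.5]
ft_force: [1.0, -1.2, 0.7]
finger_gap: 55.9
grip_force: 32.2
```

Call:
{"op": "apply_moves", "data": {
  "series": "0 0 0 0.018 1;0 0 0 0 1;0 0 0 0 1"
}}

```text
time: 17.15
tool_pos: [469.7, -333.6, 133.8]
tcp_rot: [179.9, 0.1, 101.4]
ft_force: [0.5, 0.7, -0.5]
finger_gap: 55.4
grip_force: 32.2
```

Run:
```python
from h import *
plan((524.2,97.9,130),101.3)
```

```text
pose [ 469.7 -333.6  133.8] yaw 101.43 | total shares (shift first, no twist): [1.3739 0.4633 0.0125] twist 0.0011 min rows 11.0 1.0
```

Call:
{"op": "apply_moves", "data": {
  "series": "0.1145 0.0386 0 0 1;0.1145 0.0386 0 0 1;0.1145 0.0386 0 0 1;0.1145 0.0386 0 0 1;0.1145 0.0386 0 0 1"
}}

```text
time: 17.57
tool_pos: [491.9, -152.0, 132.4]
tcp_rot: [-180.0, -0.0, 101.4]
ft_force: [1.0, -1.1, 0.3]
finger_gap: 55.7
grip_force: 32.2
```

Call:
{"op": "apply_moves", "data": {
  "series": "0.1145 0.0386 0 0 1;0.1145 0.0386 0 0 1;0.1145 0.0386 0 0 1;0.1145 0.0386 0 0 1;0.1145 0.0386 0 0 1"
}}

```text
time: 17.98
tool_pos: [514.8, 28.0, 132.6]
tcp_rot: [-180.0, -0.0, 101.4]
ft_force: [-0.2, -0.4, -0.2]
finger_gap: 55.5
grip_force: 32.2
```

Call:
{"op": "apply_moves", "data": {
  "series": "0.1145 0.0386 0 0 1;0.1145 0.0386 0 0 1;0 0 0.093 0 1;0 0 0.093 0 1;0 0 0.093 0 1"
}}

```text
time: 18.4
tool_pos: [524.5, 99.2, 48.4]
tcp_rot: [179.9, 0.0, 101.6]
ft_force: [1.3, -0.5, -0.9]
finger_gap: 55.6
grip_force: 32.2
```

Call:
{"op": "apply_moves", "data": {
  "series": "0 0 0 0 1;0 0 0 0 1;0 0 0 0 1"
}}

```text
time: 18.65
tool_pos: [525.0, 98.0, 50.4]
tcp_rot: [179.9, 0.0, 101.4]
ft_force: [0.2, -0.2, -0.4]
finger_gap: 55.9
grip_force: 32.2
```

```bash
cat >> h.py <<'E'
def rodcheck(name):
    """lateral offset of hole centre/block in hand vs rod, in wrist image columns"""
    s=wrist(name); P=wcloud(s)
    q=P[0:180,280:360].reshape(-1,3); q=q[(q[:,2]>66)&(q[:,2]<74)&(q[:,1]>140)&(q[:,1]<240)]
    l=cv2.fitLine(q[:,:2].astype(np.float32).copy(),cv2.DIST_HUBER,0,.01,.01).ravel(); d=l[:2]*(-1 if l[1]>0 else 1);a=(q[:,:2]-l[2:])@d
    print("rod yaw",np.degrees(np.arctan2(d[0],-d[1])).round(2),"tip",(l[2:]+d*a.max()).round(1))
    return s
E
python3 - <<'E'
from h import *
plan((524.2,97.9,50),101.3)
s=rodcheck("w6"); cv2.imwrite("pics/w6c.png",cv2.resize(s["frame"][60:260,200:440],None,fx=3,fy=3,interpolation=cv2.INTER_CUBIC))
E
```

```text
pose [525.   98.   50.4] yaw 101.39 | total shares (shift first, no twist): [ 0.0002 -0.0027  0.0012] twist 0.0008 min rows 1.0 1.0
rod yaw 11.33 tip [515.4 142.2]
```

View pics/w6c.png

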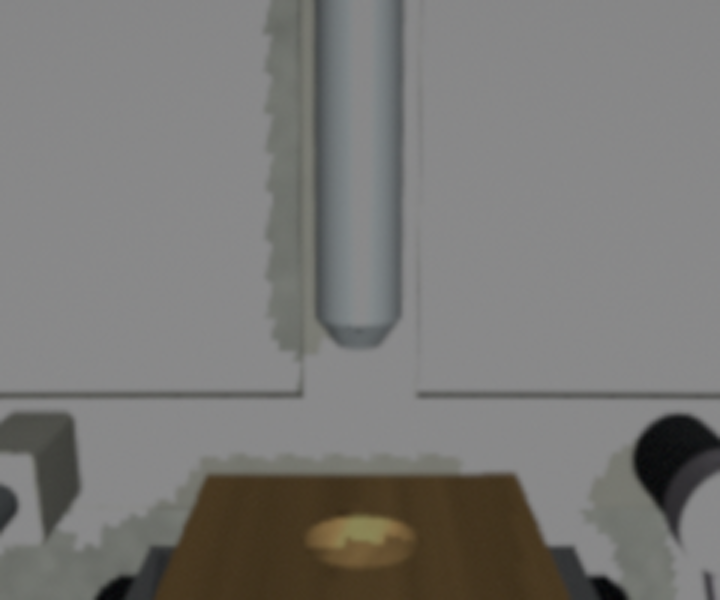

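The 56's hole at (360,542) is in line with the rod at (359,335). I'll thread it.

Call:
{"op": "apply_moves", "data": {
  "series": "0.05 -0.0025 0.001 0 1;0.05 0 0 0 1;0.05 0 0 0 1;0.05 0 0 0 1;0.05 0 0 0 1"
}}

```text
time: 19.12
tool_pos: [510.6, 172.3, 51.5]
tcp_rot: [179.8, -0.0, 101.4]
ft_force: [0.6, -0.4, -0.6]
finger_gap: 55.7
grip_force: 32.2
```

Call:
{"op": "apply_moves", "data": {
  "series": "0.08 0 0 0 1;0.08 0 0 0 1;0.08 0 0 0 1;0.05 0 0 0 1;0.03 0 0 0 1"
}}

```text
time: 19.53
tool_pos: [491.1, 267.8, 51.4]
tcp_rot: [179.8, -0.1, 101.4]
ft_force: [-0.0, 0.2, -0.4]
finger_gap: 55.8
grip_force: 32.2
```

Call:
{"op": "apply_moves", "data": {
  "series": "0.011 0 0 0 1;0 0 0 0 1;0 0 0 0 1"
}}

```text
time: 19.78
tool_pos: [490.3, 268.8, 50.1]
tcp_rot: [179.9, -0.0, 101.4]
ft_force: [-0.4, 0.4, -0.4]
finger_gap: 56.2
grip_force: 32.3
```

Call:
{"op": "apply_moves", "data": {
  "series": "0 0 0 0 -1;0 0 0 0 -1;0 0 0 0 -1;0 0 0 0 -1;0 0 0 0 -1"
}}

```text
time: 20.2
tool_pos: [489.2, 268.7, 48.7]
tcp_rot: [-180.0, -0.0, 101.4]
ft_force: [0.3, -0.5, -0.7]
finger_gap: 85.4
grip_force: 0.0
```

Call:
{"op": "apply_moves", "data": {
  "series": "0 0 -0.1 0 -1;0 0 -0.12 0 -1;0 0 -0.12 0 -1;0 0 -0.12 0 -1;-0.1 0 0 0 -1"
}}

```text
time: 20.62
tool_pos: [498.4, 244.2, 196.1]
tcp_rot: [179.3, -0.2, 101.6]
ft_force: [2.1, -0.7, 1.7]
finger_gap: 85.1
grip_force: 0.0
```

```bash
cat >> h.py <<'E'
def onrod(s):
    """heights profile along rod, from wrist cloud"""
    P=wcloud(s).reshape(-1,3); t=np.array([515.3,142.1]); d=np.array([-.196,.981]); n=np.array([.981,.196])
    a=(P[:,:2]-t)@d; b=(P[:,:2]-t)@n
    print("along-from-tip: topz width",[(k,np.percentile(P[m,2],90).round(0),np.ptp(b[m]).round(0)) for k in range(0,172,6) for m in[(abs(a-k)<3)&(abs(b)<36)&(P[:,2]>60)&(P[:,2]<105)] if m.sum()>5])
E
python3 - <<'E'
from h import *
s=wrist("w7"); onrod(s); plan((596.1,-245.8,185),95.2)
E
```

```text
along-from-tip: topz width [(0, np.float64(69.0), np.float64(6.0)), (6, np.float64(71.0), np.float64(10.0)), (12, np.float64(71.0), np.float64(10.0)), (18, np.float64(71.0), np.float64(11.0)), (24, np.float64(70.0), np.float64(11.0)), (30, np.float64(71.0), np.float64(11.0)), (36, np.float64(71.0), np.float64(11.0)), (42, np.float64(71.0), np.float64(12.0)), (48, np.float64(71.0), np.float64(12.0)), (54, np.float64(71.0), np.float64(12.0)), (60, np.float64(71.0), np.float64(12.0)), (66, np.float64(71.0), np.float64(11.0)), (72, np.float64(71.0), np.float64(11.0)), (78, np.float64(71.0), np.float64(11.0)), (84, np.float64(71.0), np.float64(11.0)), (90, np.float64(71.0), np.float64(11.0)), (96, np.float64(71.0), np.float64(11.0)), (102, np.float64(71.0), np.float64(11.0)), (108, np.float64(71.0), np.float64(11.0)), (114, np.float64(90.0), np.float64(56.0)), (120, np.float64(90.0), np.float64(56.0)), (126, np.float64(90.0), np.float64(55.0)), (132, np.float64(90.0), np.float64(56.0)), (138, np.float64(90.0), np.float64(56.0)), (144, np.float64(94.0), np.float64(63.0)), (150, np.float64(94.0), np.float64(63.0)), (156, np.float64(94.0), np.float64(64.0)), (162, np.float64(94.0), np.float64(64.0)), (168, np.float64(94.0), np.float64(64.0))]
pose [499.  237.1 192.5] yaw 101.46 | total shares (shift first, no twist): [-1.6419 -0.0025  0.025 ] twist 0.0546 min rows 12.0 1.0
```

Call:
{"op": "apply_moves", "data": {
  "series": "-0.1263 0 0.002 0 -1;-0.1263 0 0.002 0 -1;-0.1263 0 0.002 0 -1;-0.1263 0 0.002 0 -1;-0.1263 0 0.002 0 -1"
}}

```text
time: 21.08
tool_pos: [532.4, 52.0, 183.5]
tcp_rot: [-180.0, -0.0, 101.4]
ft_force: [0.6, 0.3, 0.0]
finger_gap: 85.4
grip_force: 0.0
```

Call:
{"op": "apply_moves", "data": {
  "series": "-0.1263 0 0.002 0 -1;-0.1263 0 0.002 0 -1;-0.1263 0 0.002 0 -1;-0.1263 0 0.002 0 -1;-0.1263 0 0.002 0 -1"
}}

```text
time: 21.5
tool_pos: [569.8, -133.9, 180.4]
tcp_rot: [-180.0, -0.0, 101.4]
ft_force: [1.0, 0.0, 0.7]
finger_gap: 85.0
grip_force: 0.0
```

Call:
{"op": "apply_moves", "data": {
  "series": "-0.1263 0 0.002 0 -1;-0.1263 0 0.002 0 -1;-0.1263 0 0.002 0 -1;0 0 0 0.0546 -1;0 0 0 0 -1"
}}

```text
time: 21.92
tool_pos: [591.7, -245.6, 177.8]
tcp_rot: [-179.9, -0.0, 94.6]
ft_force: [-0.2, 0.1, -0.0]
finger_gap: 85.4
grip_force: 0.0
```

Run:
```python
from h import *
s=wrist("w8")
find(s,(596,-245.5),48,38);find(s,(457,-238),40,33);find(s,(445,-120),32,30);find(s,(626,-363),36,32)
plan((596.2,-245.6,6),95.2)
```

```text
n 1622 ctr [ 596.  -246.1] size [47.7 28.9] ang 5.4 z 47.5
n 1071 ctr [ 456.9 -238.8] size [29.2 41.2] ang 84.3 z 39.7
n 842 ctr [ 444.2 -121.3] size [33.2 28.6] ang 0.7 z 31.7
n 894 ctr [ 625.6 -364.5] size [37.3 35.7] ang 22.6 z 35.4
pose [ 591.9 -244.   178. ] yaw 95.07 | total shares (shift first, no twist): [-0.0065  0.014   0.5733] twist -0.0012 min rows 5.0 1.0
```

Call:
{"op": "apply_moves", "data": {
  "series": "-0.007 0.014 0.114 0 -1;0 0 0.114 0 -1;0 0 0.114 0 -1;0 0 0.114 0 -1;0 0 0.114 0 -1"
}}

```text
time: 22.38
tool_pos: [596.7, -243.3, 6.8]
tcp_rot: [180.0, -0.0, 95.4]
ft_force: [-0.7, 0.3, -0.7]
finger_gap: 85.3
grip_force: 0.0
```

Call:
{"op": "apply_moves", "data": {
  "series": "0 0 0 0 -1;0 0 0 0 1;0 0 0 0 1;0 0 0 0 1;0 0 0 0 1"
}}

```text
time: 22.8
tool_pos: [599.3, -246.1, 11.9]
tcp_rot: [179.7, 0.2, 95.2]
ft_force: [2.0, 1.5, 9.2]
finger_gap: 47.8
grip_force: 32.0
```

Call:
{"op": "apply_moves", "data": {
  "series": "0 0 0 0 1;0 0 0 0 1;0 0 0 0 1;0 0 0 0 1"
}}

```text
time: 23.13
tool_pos: [599.2, -246.2, 11.9]
tcp_rot: [179.7, 0.2, 95.1]
ft_force: [0.7, 2.4, 7.6]
finger_gap: 47.3
grip_force: 31.9
```

Call:
{"op": "apply_moves", "data": {
  "series": "0 0 -0.06 0 1;0 0 -0.12 0 1;0 0 -0.12 0 1;0 0 -0.12 0 1;0 0 0 -0.0545 1"
}}

```text
time: 23.55
tool_pos: [601.9, -247.8, 146.1]
tcp_rot: [179.3, 0.6, 101.3]
ft_force: [0.7, -0.2, 1.3]
finger_gap: 47.7
grip_force: 31.0
```

Call:
{"op": "apply_moves", "data": {
  "series": "0 0 0 0 1;0 0 0 0 1;0 0 0 0 1"
}}

```text
time: 23.8
tool_pos: [596.0, -244.8, 133.1]
tcp_rot: [-179.9, -0.1, 101.2]
ft_force: [-0.3, -0.4, -1.3]
finger_gap: 47.9
grip_force: 31.0
```

Run:
```python
from h import *
plan((524.2,97.9,130),101.3)
```

```text
pose [ 596.  -244.8  133.1] yaw 101.2 | total shares (shift first, no twist): [ 1.1671 -0.0127  0.0103] twist -0.0009 min rows 9.0 1.0
```

Call:
{"op": "apply_moves", "data": {
  "series": "0.1167 -0.0013 0 0 1;0.1167 -0.0013 0 0 1;0.1167 -0.0013 0 0 1;0.1167 -0.0013 0 0 1;0.1167 -0.0013 0 0 1"
}}

```text
time: 24.22
tool_pos: [558.4, -72.3, 132.0]
tcp_rot: [-179.8, -0.1, 101.2]
ft_force: [0.5, 0.3, -0.1]
finger_gap: 47.7
grip_force: 31.1
```

Call:
{"op": "apply_moves", "data": {
  "series": "0.1167 -0.0013 0 0 1;0.1167 -0.0013 0 0 1;0.1167 -0.0013 0 0 1;0.1167 -0.0013 0 0 1;0.1167 -0.0013 0 0 1"
}}

```text
time: 24.63
tool_pos: [522.0, 98.7, 132.3]
tcp_rot: [-179.8, -0.0, 101.2]
ft_force: [0.3, 0.6, -0.7]
finger_gap: 47.8
grip_force: 31.1
```

Call:
{"op": "apply_moves", "data": {
  "series": "0 0 0.089 0 1;0 0 0.089 0 1;0 0 0.089 0 1;0 0 0 0 1;0 0 0 0 1"
}}

```text
time: 25.05
tool_pos: [521.0, 97.1, 51.2]
tcp_rot: [-179.6, -0.0, 101.3]
ft_force: [0.2, -0.3, -0.6]
finger_gap: 47.5
grip_force: 31.2
```

```bash
cat >> h.py <<'E'
def hole(s):
    """vertical and lateral position of held block's front face upper edge and width"""
    P=wcloud(s); t=np.array([515.3,142.1]); d=np.array([-.196,.981]); n=np.array([.981,.196])
    a=(P[...,:2]-t)@d; b=(P[...,:2]-t)@n
    m=(a<-15)&(a>-75)&(abs(b)<36)&(P[...,2]>70)&(P[...,2]<110)&(s["frame"].astype(int)[...,2]>s["frame"].astype(int)[...,0]+15)
    print("held: along",np.percentile(a[m],[2,98]).round(1),"lat",np.percentile(b[m],[1,99]).round(1),"ctr",np.percentile(b[m],[1,99]).mean().round(2),"top",np.percentile(P[...,2][m],[50,97]).round(1))
E
python3 - <<'E'
from h import *
hole(load("w6.npz"));hole(load("w3.npz"))
plan((524.2,97.9,53),101.3)
s=rodcheck("w9");hole(s)
E
```

```text
held: along [-57.  -29.6] lat [-26.8  28.3] ctr 0.77 top [92.5 93.8]
held: along [-58.1 -31.6] lat [-30.9  31.5] ctr 0.29 top [97.1 98.4]
pose [521.   97.1  51.2] yaw 101.29 | total shares (shift first, no twist): [ 0.0006  0.0109 -0.0059] twist -0.0001 min rows 1.0 1.0
rod yaw 11.42 tip [515.3 142. ]
held: along [-59.  -31.4] lat [-26.7  20.7] ctr -2.96 top [86.7 88. ]
```

Call:
{"op": "apply_moves", "data": {
  "series": "0 0.01 -0.007 0 1;0 0 0 0 1;0.05 0 0 0 1;0.05 0 0 0 1;0.05 0 0 0 1"
}}

```text
time: 25.52
tool_pos: [518.9, 140.5, 57.5]
tcp_rot: [179.9, 0.2, 101.3]
ft_force: [1.0, -18.6, 2.1]
finger_gap: 47.7
grip_force: 32.4
```

Call:
{"op": "apply_moves", "data": {
  "series": "0.06 0 0 0 1;0.07 0 0 0 1;0.07 0 0 0 1;0.07 0 0 0 1;0.04 0 0 0 1"
}}

```text
time: 25.93
tool_pos: [497.4, 232.9, 54.2]
tcp_rot: [-179.7, 0.1, 101.3]
ft_force: [1.0, -8.9, -15.7]
finger_gap: 47.3
grip_force: 38.5
```

Call:
{"op": "apply_moves", "data": {
  "series": "0.018 0 0 0 1;0.009 0 0 0 1;0 0 0 0 1;0 0 0 0 1"
}}

```text
time: 26.27
tool_pos: [496.1, 240.8, 54.4]
tcp_rot: [-179.8, -0.0, 101.4]
ft_force: [-5.3, 1.6, -19.9]
finger_gap: 47.3
grip_force: 38.1
```

Call:
{"op": "apply_moves", "data": {
  "series": "0 0 0 0 -1;0 0 0 0 -1;0 0 0 0 -1;0 0 0 0 -1;0 0 0 0 -1"
}}

```text
time: 26.68
tool_pos: [499.6, 241.5, 57.7]
tcp_rot: [179.8, -0.0, 101.4]
ft_force: [0.1, 1.0, 0.3]
finger_gap: 85.2
grip_force: 0.0
```

Call:
{"op": "apply_moves", "data": {
  "series": "0 0 -0.1 0 -1;0 0 -0.12 0 -1;0 0 -0.12 0 -1;0 0 -0.12 0 -1;-0.1 0 0 0 -1"
}}

```text
time: 27.1
tool_pos: [507.7, 216.3, 204.1]
tcp_rot: [179.2, -0.2, 101.6]
ft_force: [2.1, 0.2, 0.8]
finger_gap: 85.2
grip_force: 0.0
```

```bash
sed -i 's/np.percentile(P\[m,2\],90).round(0),np.ptp(b\[m\]).round(0)/int(np.percentile(P[m,2],90)),int(np.ptp(b[m]))/' h.py
python3 - <<'E'
from h import *
s=wrist("w10"); onrod(s); plan((457,-238.2,185),83.5)
E
```

```text
along-from-tip: topz width [(0, 69, 6), (6, 70, 11), (12, 70, 11), (18, 70, 11), (24, 70, 10), (30, 71, 10), (36, 70, 10), (42, 70, 10), (48, 70, 10), (54, 71, 10), (60, 70, 10), (66, 70, 10), (72, 70, 10), (78, 87, 26), (84, 87, 46), (90, 86, 46), (96, 87, 48), (102, 87, 47), (108, 86, 49), (114, 90, 55), (120, 90, 55), (126, 90, 55), (132, 90, 55), (138, 90, 55), (144, 94, 63), (150, 94, 63), (156, 94, 63), (162, 94, 63), (168, 94, 63)]
pose [508.3 209.3 200.6] yaw 101.45 | total shares (shift first, no twist): [-1.428  -0.4635  0.0519] twist 0.1566 min rows 11.0 3.0
```

```bash
cat >> h.py <<'E'
def edges(s):
    P=wcloud(s).reshape(-1,3); t=np.array([515.3,142.1]); d=np.array([-.196,.981]); n=np.array([.981,.196])
    a=(P[:,:2]-t)@d; b=(P[:,:2]-t)@n
    for h in (94,90,86,82,78):
        for side in(-1,1):
            m=(abs(P[:,2]-h)<1.6)&(abs(b)<34)&(a>-20)&(a<175)&(b*side>8)
            if m.sum()>30: print(h,side,np.percentile(a[m],[2,98]).round(1),int(m.sum()))
E
python3 - <<'E'
from h import *
edges(load("w10.npz"))
E
```

```text
94 -1 [145.1 171.8] 954
94 1 [145.2 172.1] 929
90 -1 [116.6 172.5] 810
90 1 [116.7 173.3] 793
86 -1 [ 80.5 108.5] 460
86 1 [ 81.9 108.6] 294
82 1 [ 81.5 108.9] 157
```

Call:
{"op": "apply_moves", "data": {
  "series": "-0.11 -0.0357 0.004 0 -1;-0.11 -0.0357 0.004 0 -1;-0.11 -0.0357 0.004 0 -1;-0.11 -0.0357 0.004 0 -1;-0.11 -0.0357 0.004 0 -1"
}}

```text
time: 27.57
tool_pos: [483.8, 37.9, 188.4]
tcp_rot: [179.9, 0.0, 101.4]
ft_force: [0.0, -0.9, 0.7]
finger_gap: 85.5
grip_force: 0.0
```

Call:
{"op": "apply_moves", "data": {
  "series": "-0.11 -0.0357 0.004 0 -1;-0.11 -0.0357 0.004 0 -1;-0.11 -0.0357 0.004 0 -1;-0.11 -0.0357 0.004 0 -1;-0.11 -0.0357 0.004 0 -1"
}}

```text
time: 27.98
tool_pos: [463.8, -134.8, 182.6]
tcp_rot: [179.9, 0.1, 101.4]
ft_force: [0.9, 0.2, -0.8]
finger_gap: 85.8
grip_force: 0.0
```

Call:
{"op": "apply_moves", "data": {
  "series": "-0.11 -0.0357 0.004 0 -1;-0.11 -0.0357 0.004 0 -1;-0.11 -0.0357 0.004 0 -1;0 0 0 0.051 -1;0 0 0 0.051 -1"
}}

```text
time: 28.4
tool_pos: [451.5, -238.7, 178.6]
tcp_rot: [180.0, 0.0, 89.2]
ft_force: [-0.7, -0.6, -0.8]
finger_gap: 85.3
grip_force: 0.0
```

Call:
{"op": "apply_moves", "data": {
  "series": "0 0 0 0.051 -1;0 0 0 0 -1;0 0 0 0 -1;0 0 0 0 -1;0 0 0 0 -1"
}}

```text
time: 28.82
tool_pos: [452.1, -236.2, 178.5]
tcp_rot: [180.0, 0.0, 84.0]
ft_force: [0.1, 0.5, -0.2]
finger_gap: 85.5
grip_force: 0.0
```

Run:
```python
from h import *
s=wrist("w11")
find(s,(457,-238),40,36);find(s,(445,-120),32,30);find(s,(626,-363),36,32)
plan((457,-238.4,5),84)
```

```text
n 1215 ctr [ 456.9 -238.1] size [27.8 39.1] ang 84.2 z 39.5
n 1023 ctr [ 443.7 -121.2] size [32.  28.5] ang 0.4 z 31.6
n 687 ctr [ 625.4 -363.8] size [36.6 35.7] ang 25.2 z 35.3
pose [ 452.1 -236.1  178.4] yaw 83.96 | total shares (shift first, no twist): [-0.0057  0.0172  0.5781] twist -0.0003 min rows 5.0 1.0
```

Call:
{"op": "apply_moves", "data": {
  "series": "-0.006 0.0168 0.115 0 -1;0 0 0.115 0 -1;0 0 0.115 0 -1;0 0 0.115 0 -1;0 0 0.115 0 -1"
}}

```text
time: 29.28
tool_pos: [456.9, -238.5, 4.6]
tcp_rot: [180.0, 0.0, 83.9]
ft_force: [-0.3, -0.2, -0.4]
finger_gap: 85.5
grip_force: 0.0
```

Call:
{"op": "apply_moves", "data": {
  "series": "0 0 0 0 -1;0 0 0 0 1;0 0 0 0 1;0 0 0 0 1;0 0 0 0 1"
}}

```text
time: 29.7
tool_pos: [458.9, -240.0, 8.8]
tcp_rot: [179.7, 0.1, 83.9]
ft_force: [-0.8, 0.7, 22.7]
finger_gap: 39.6
grip_force: 32.0
```

Call:
{"op": "apply_moves", "data": {
  "series": "0 0 0 0 1;0 0 0 0 1;0 0 0 0 1;0 0 0 0 1;0 0 0 0 1"
}}

```text
time: 30.12
tool_pos: [459.0, -240.0, 8.9]
tcp_rot: [179.7, 0.1, 83.8]
ft_force: [-0.6, 0.8, 8.8]
finger_gap: 39.8
grip_force: 31.0
```

Call:
{"op": "apply_moves", "data": {
  "series": "0 0 -0.06 0 1;0 0 -0.12 0 1;0 0 -0.12 0 1;0 0 -0.12 0 1;0 0 0 -0.05 1"
}}

```text
time: 30.53
tool_pos: [461.4, -241.6, 142.0]
tcp_rot: [179.3, 0.5, 89.5]
ft_force: [1.5, -0.5, 1.7]
finger_gap: 39.4
grip_force: 30.5
```

Call:
{"op": "apply_moves", "data": {
  "series": "0 0 0 -0.05 1;0 0 0 -0.05 1;0 0 0 0 1;0 0 0 0 1;0 0 0 0 1"
}}

```text
time: 30.95
tool_pos: [456.9, -238.8, 132.3]
tcp_rot: [180.0, 0.0, 100.8]
ft_force: [-0.2, -0.4, -0.4]
finger_gap: 39.6
grip_force: 30.5
```

Run:
```python
from h import *
plan((524.2,97.9,130),101.3)
```

```text
pose [ 456.9 -238.8  132.3] yaw 100.84 | total shares (shift first, no twist): [1.0601 0.4313 0.0078] twist -0.0041 min rows 9.0 1.0
```

Call:
{"op": "apply_moves", "data": {
  "series": "0.106 0.0431 0 0 1;0.106 0.0431 0 0 1;0.106 0.0431 0 0 1;0.106 0.0431 0 0 1;0.106 0.0431 0 0 1"
}}

```text
time: 31.37
tool_pos: [489.8, -68.8, 132.0]
tcp_rot: [180.0, 0.0, 100.8]
ft_force: [1.3, -0.4, 0.1]
finger_gap: 39.7
grip_force: 30.5
```

Call:
{"op": "apply_moves", "data": {
  "series": "0.106 0.0431 0 0 1;0.106 0.0431 0 0 1;0.106 0.0431 0 0 1;0.106 0.0431 0 0 1;0.106 0.0431 0 0 1"
}}

```text
time: 31.78
tool_pos: [523.0, 100.0, 132.0]
tcp_rot: [180.0, 0.0, 100.9]
ft_force: [0.3, -0.2, 0.7]
finger_gap: 39.6
grip_force: 30.5
```

Call:
{"op": "apply_moves", "data": {
  "series": "0 0 0.087 -0.004 1;0 0 0.087 0 1;0 0 0.087 0 1;0 0 0 0 1;0 0 0 0 1"
}}

```text
time: 32.2
tool_pos: [521.2, 98.1, 52.2]
tcp_rot: [-179.8, -0.0, 101.4]
ft_force: [0.3, -0.4, 0.6]
finger_gap: 39.6
grip_force: 30.5
```

Call:
{"op": "apply_moves", "data": {
  "series": "0 0 0 0 1;0 0 0 0 1;0 0 0 0 1;0 0 0 0 1;0 0 0 0 1"
}}

```text
time: 32.62
tool_pos: [523.7, 98.1, 54.7]
tcp_rot: [179.9, 0.0, 101.5]
ft_force: [-0.4, 0.3, -0.5]
finger_gap: 39.3
grip_force: 30.5
```

Run:
```python
from h import *
plan((524.2,97.9,53.9),101.3)
s=rodcheck("w12");hole(s);edges(s)
```

```text
pose [523.7  98.1  54.7] yaw 101.46 | total shares (shift first, no twist): [-0.0011  0.0015  0.0026] twist 0.0014 min rows 1.0 1.0
rod yaw 11.51 tip [515.4 142.3]
held: along [-56.9 -29.3] lat [-20.2  19.2] ctr -0.5 top [85.2 86.4]
```

Call:
{"op": "apply_moves", "data": {
  "series": "0.04 0.0015 0.001 0 1;0.04 0 0 0 1;0.04 0 0 0 1;0.05 0 0 0 1;0.05 0 0 0 1"
}}

```text
time: 33.08
tool_pos: [509.6, 164.7, 53.2]
tcp_rot: [-180.0, -0.0, 101.5]
ft_force: [0.1, 0.1, -0.2]
finger_gap: 39.6
grip_force: 30.5
```

Call:
{"op": "apply_moves", "data": {
  "series": "0.05 0 0 0 1;0.04 0 0 0 1;0.03 0 0 0 1;0.02 0 0 0 1;0.015 0 0 0 1"
}}

```text
time: 33.5
tool_pos: [500.7, 209.4, 53.2]
tcp_rot: [-180.0, 0.0, 101.5]
ft_force: [0.1, -0.8, -0.7]
finger_gap: 39.3
grip_force: 30.5
```

Call:
{"op": "apply_moves", "data": {
  "series": "0.01 0 0 0 1;0.004 0 0 0 1;0 0 0 0 1;0 0 0 0 1;0 0 0 0 1"
}}

```text
time: 33.92
tool_pos: [500.2, 212.2, 53.2]
tcp_rot: [180.0, 0.0, 101.4]
ft_force: [1.2, -0.2, 0.0]
finger_gap: 39.2
grip_force: 30.5
```

Run:
```python
from h import *
s=wrist("w13");edges(s)
```

```text
94 -1 [ 83.6 172. ] 5808
94 1 [144.1 172.1] 5743
90 -1 [ 76.2 173. ] 4661
90 1 [ 75. 173.] 4529
86 -1 [ 64.  114.4] 2502
86 1 [ 63.5 114.3] 1516
82 -1 [58.8 84.6] 481
82 1 [ 60.3 112.9] 1148
78 -1 [77.6 82.9] 83
78 1 [77.8 82.9] 81
```

Call:
{"op": "apply_moves", "data": {
  "series": "0.003 0 0 0 1;0.003 0 0 0 1;0.002 0 0 0 1;0 0 0 0 1;0 0 0 0 1"
}}

```text
time: 34.38
tool_pos: [499.9, 213.6, 53.3]
tcp_rot: [-180.0, 0.1, 101.5]
ft_force: [0.1, -7.6, 1.6]
finger_gap: 39.8
grip_force: 30.8
```

Call:
{"op": "apply_moves", "data": {
  "series": "0 0 0 0 -1;0 0 0 0 -1;0 0 0 0 -1;0 0 0 0 -1;0 0 0 0 -1"
}}

```text
time: 34.8
tool_pos: [499.6, 215.2, 53.3]
tcp_rot: [180.0, -0.0, 101.5]
ft_force: [-0.4, -1.0, -0.6]
finger_gap: 85.1
grip_force: 0.0
```

Call:
{"op": "apply_moves", "data": {
  "series": "0 0 -0.1 0 -1;0 0 -0.12 0 -1;0 0 -0.12 0 -1;0 0 -0.12 0 -1;-0.1 0 0 0 -1"
}}

```text
time: 35.22
tool_pos: [509.0, 190.1, 200.5]
tcp_rot: [179.2, -0.2, 101.7]
ft_force: [3.2, 0.1, 0.8]
finger_gap: 85.5
grip_force: 0.0
```

Call:
{"op": "apply_moves", "data": {
  "series": "-0.1 0 0 0 -1;0 0 0 0 -1;0 0 0 0 -1;0 0 0 0 -1"
}}

```text
time: 35.55
tool_pos: [511.3, 156.4, 190.9]
tcp_rot: [-180.0, -0.0, 101.4]
ft_force: [-0.5, -0.6, -0.2]
finger_gap: 85.2
grip_force: 0.0
```

Run:
```python
from h import *
s=wrist("w14");edges(s);find(s,(444,-121),32,40);plan((444,-121,170),90.6)
```

```text
94 -1 [144.4 172.2] 1018
94 1 [144.4 172.3] 966
90 -1 [116.2 144.7] 882
90 1 [117.  144.7] 873
86 -1 [ 88.4 118.4] 570
86 1 [ 88.6 122. ] 323
82 -1 [60.6 86.8] 260
82 1 [ 60.7 114.7] 606
78 -1 [ 61.2 143.7] 112
few 0
pose [511.2 156.7 190.9] yaw 101.49 | total shares (shift first, no twist): [-0.8626 -0.4039  0.0696] twist 0.095 min rows 7.0 2.0
```

Call:
{"op": "apply_moves", "data": {
  "series": "-0.1078 -0.0505 0.0087 0 -1;-0.1078 -0.0505 0.0087 0 -1;-0.1078 -0.0505 0.0087 0 -1;-0.1078 -0.0505 0.0087 0 -1;-0.1078 -0.0505 0.0087 0 -1"
}}

```text
time: 36.02
tool_pos: [468.8, -17.5, 177.8]
tcp_rot: [-180.0, -0.0, 101.6]
ft_force: [0.7, -0.6, -0.4]
finger_gap: 85.5
grip_force: 0.0
```

Call:
{"op": "apply_moves", "data": {
  "series": "-0.1078 -0.0505 0.0087 0 -1;-0.1078 -0.0505 0.0087 0 -1;-0.1078 -0.0505 0.0087 0 -1;0 0 0 0.0475 -1;0 0 0 0.0475 -1"
}}

```text
time: 36.43
tool_pos: [443.7, -122.6, 169.9]
tcp_rot: [-180.0, -0.0, 90.2]
ft_force: [-0.2, 0.3, 0.3]
finger_gap: 85.6
grip_force: 0.0
```

Call:
{"op": "apply_moves", "data": {
  "series": "0 0 0 0 -1;0 0 0 0 -1;0 0 0 0 -1;0 0 0 0 -1"
}}

```text
time: 36.77
tool_pos: [444.5, -120.7, 170.3]
tcp_rot: [-180.0, -0.0, 90.8]
ft_force: [0.7, 0.3, -0.0]
finger_gap: 85.6
grip_force: 0.0
```

Run:
```python
from h import *
s=wrist("w15");find(s,(444,-121),32,45);find(s,(626,-363),36,40);plan((444,-121,5),90.6)
```

```text
n 1011 ctr [ 444.2 -120.8] size [32.  27.9] ang 0.9 z 31.5
n 86 ctr [ 640.  -363.2] size [33.1 14.3] ang 84.5 z 35.3
pose [ 444.5 -120.8  170.3] yaw 90.77 | total shares (shift first, no twist): [-0.0008 -0.0015  0.551 ] twist 0.0015 min rows 4.0 1.0
```

Call:
{"op": "apply_moves", "data": {
  "series": "0 -0.0015 0.1105 0 -1;0 0 0.1105 0 -1;0 0 0.1105 0 -1;0 0 0.1105 0 -1;0 0 0.1105 0 -1"
}}

```text
time: 37.23
tool_pos: [444.1, -121.1, 3.4]
tcp_rot: [179.9, 0.0, 90.7]
ft_force: [0.3, -0.3, -0.6]
finger_gap: 85.4
grip_force: 0.0
```

Call:
{"op": "apply_moves", "data": {
  "series": "0 0 0 0 -1;0 0 0 0 1;0 0 0 0 1;0 0 0 0 1;0 0 0 0 1"
}}

```text
time: 37.65
tool_pos: [446.0, -122.3, 7.2]
tcp_rot: [179.8, 0.1, 90.6]
ft_force: [0.0, -0.3, 0.2]
finger_gap: 38.7
grip_force: 0.0
```

Call:
{"op": "apply_moves", "data": {
  "series": "0 0 0 0 1;0 0 0 0 1;0 0 0 0 1;0 0 0 0 1;0 0 0 0 1"
}}

```text
time: 38.07
tool_pos: [445.9, -122.2, 7.0]
tcp_rot: [179.8, 0.1, 90.6]
ft_force: [0.2, 0.6, 6.9]
finger_gap: 31.4
grip_force: 30.1
```

Call:
{"op": "apply_moves", "data": {
  "series": "0 0 -0.06 0 1;0 0 -0.12 0 1;0 0 -0.12 0 1;0 0 -0.12 0 1;0 0 0 -0.046 1"
}}

```text
time: 38.48
tool_pos: [448.8, -123.4, 140.3]
tcp_rot: [179.3, 0.4, 95.8]
ft_force: [1.1, -0.4, 1.4]
finger_gap: 31.3
grip_force: 30.0
```

Call:
{"op": "apply_moves", "data": {
  "series": "0 0 0 -0.046 1;0 0 0 0 1;0 0 0 0 1;0 0 0 0 1;0 0 0 0 1"
}}

```text
time: 38.9
tool_pos: [443.6, -121.3, 130.3]
tcp_rot: [-180.0, -0.0, 101.0]
ft_force: [0.6, 0.4, -1.1]
finger_gap: 31.6
grip_force: 30.0
```

Run:
```python
from h import *
plan((524.0,97.9,130),101.4)
```

```text
pose [ 443.6 -121.3  130.3] yaw 101.02 | total shares (shift first, no twist): [0.666  0.4028 0.0011] twist -0.0033 min rows 6.0 1.0
```

Call:
{"op": "apply_moves", "data": {
  "series": "0.0951 0.0575 0 -0.003 1;0.0951 0.0575 0 0 1;0.0951 0.0575 0 0 1;0.0951 0.0575 0 0 1;0.0951 0.0575 0 0 1"
}}

```text
time: 39.32
tool_pos: [500.2, 36.9, 130.2]
tcp_rot: [-180.0, -0.0, 101.4]
ft_force: [0.5, 0.0, -0.6]
finger_gap: 31.7
grip_force: 30.0
```

Call:
{"op": "apply_moves", "data": {
  "series": "0.0951 0.0575 0 0 1;0.0951 0.0575 0 0 1;0 0 0.0826 0 1;0 0 0.0826 0 1;0 0 0.0826 0 1"
}}

```text
time: 39.73
tool_pos: [522.8, 99.2, 55.3]
tcp_rot: [180.0, 0.0, 101.5]
ft_force: [0.6, -0.2, -0.3]
finger_gap: 31.5
grip_force: 30.0
```

Call:
{"op": "apply_moves", "data": {
  "series": "0 0 0 0 1;0 0 0 0 1;0 0 0 0 1;0 0 0 0 1;0 0 0 0 1"
}}

```text
time: 40.15
tool_pos: [524.1, 98.2, 58.3]
tcp_rot: [179.8, 0.0, 101.4]
ft_force: [0.1, 0.5, 0.4]
finger_gap: 31.3
grip_force: 30.0
```

Run:
```python
from h import *
plan((524,97.9,56),101.4)
s=rodcheck("w16");hole(s)
```

```text
pose [524.1  98.2  58.3] yaw 101.45 | total shares (shift first, no twist): [-0.0008 -0.0006  0.0077] twist 0.0004 min rows 1.0 1.0
rod yaw 11.56 tip [515.4 142.3]
held: along [-56.9 -29.3] lat [-15.8  15.7] ctr -0.05 top [82.7 84. ]
```

Call:
{"op": "apply_moves", "data": {
  "series": "0 0 0.005 0 1;0 0 0 0 1;0.04 0 0 0 1;0.04 0 0 0 1;0.04 0 0 0 1"
}}

```text
time: 40.62
tool_pos: [515.1, 134.7, 54.8]
tcp_rot: [-180.0, -0.0, 101.5]
ft_force: [0.4, 0.5, -0.5]
finger_gap: 31.2
grip_force: 30.0
```

Call:
{"op": "apply_moves", "data": {
  "series": "0.04 0 0 0 1;0.04 0 0 0 1;0.04 0 0 0 1;0.03 0 0 0 1;0.015 0 0 0 1"
}}

```text
time: 41.03
tool_pos: [505.1, 183.7, 54.7]
tcp_rot: [-180.0, -0.0, 101.6]
ft_force: [-0.3, -0.4, -0.5]
finger_gap: 31.6
grip_force: 30.0
```

Call:
{"op": "apply_moves", "data": {
  "series": "0.01 0 0 0 1;0.004 0 0 0 1;0 0 0 0 1;0 0 0 0 1;0 0 0 0 1"
}}

```text
time: 41.45
tool_pos: [504.9, 185.9, 54.8]
tcp_rot: [180.0, -0.0, 101.4]
ft_force: [-0.4, 0.3, 0.5]
finger_gap: 31.3
grip_force: 30.0
```

Call:
{"op": "apply_moves", "data": {
  "series": "0 0 0 0 -1;0 0 0 0 -1;0 0 0 0 -1;0 0 0 0 -1;0 0 0 0 -1"
}}

```text
time: 41.87
tool_pos: [504.8, 186.1, 54.8]
tcp_rot: [180.0, -0.0, 101.5]
ft_force: [-0.5, 0.4, 0.4]
finger_gap: 85.3
grip_force: 0.0
```

Call:
{"op": "apply_moves", "data": {
  "series": "0 0 -0.1 0 -1;0 0 -0.12 0 -1;0 0 -0.12 0 -1;0 0 -0.12 0 -1;-0.1 0 0 0 -1"
}}

```text
time: 42.28
tool_pos: [514.2, 160.9, 202.0]
tcp_rot: [179.3, -0.1, 101.7]
ft_force: [1.8, -0.3, 0.2]
finger_gap: 85.4
grip_force: 0.0
```

Call:
{"op": "apply_moves", "data": {
  "series": "-0.1 0 0 0 -1;0 0 0 0 -1;0 0 0 0 -1;0 0 0 0 -1"
}}

```text
time: 42.62
tool_pos: [516.4, 127.4, 192.5]
tcp_rot: [-180.0, -0.0, 101.4]
ft_force: [0.5, 0.3, 0.3]
finger_gap: 85.0
grip_force: 0.0
```

Run:
```python
from h import *
s=wrist("w17");edges(s);onrod(s);plan((625.6,-330,170),114)
```

```text
94 -1 [143.6 145.6] 61
94 1 [143.8 145.8] 63
90 -1 [115.6 144.3] 847
90 1 [116.6 144.3] 805
86 -1 [ 88.8 116.6] 516
86 1 [ 88.5 116.8] 307
82 -1 [ 59.8 135.5] 316
82 1 [ 55.2 115.2] 614
78 -1 [ 33.  116.4] 203
78 1 [ 32.8 116.1] 170
along-from-tip: topz width [(0, 68, 7), (6, 70, 10), (12, 71, 10), (18, 71, 11), (24, 70, 11), (30, 77, 32), (36, 79, 34), (42, 79, 33), (48, 79, 35), (54, 79, 34), (60, 82, 42), (66, 83, 41), (72, 82, 39), (78, 83, 39), (84, 82, 39), (90, 86, 50), (96, 87, 47), (102, 87, 47), (108, 87, 47), (114, 89, 55), (120, 90, 55), (126, 90, 55), (132, 90, 54), (138, 90, 56), (144, 93, 64)]
pose [516.4 127.8 192.4] yaw 101.49 | total shares (shift first, no twist): [-1.568   0.053   0.0747] twist -0.1092 min rows 12.0 2.0
```

Call:
{"op": "apply_moves", "data": {
  "series": "-0.1206 0.0041 0.0057 0 -1;-0.1206 0.0041 0.0057 0 -1;-0.1206 0.0041 0.0057 0 -1;-0.1206 0.0041 0.0057 0 -1;-0.1206 0.0041 0.0057 0 -1"
}}

```text
time: 43.08
tool_pos: [558.8, -49.0, 183.8]
tcp_rot: [-180.0, -0.0, 101.6]
ft_force: [0.4, 0.6, -0.2]
finger_gap: 85.4
grip_force: 0.0
```

Call:
{"op": "apply_moves", "data": {
  "series": "-0.1206 0.0041 0.0057 0 -1;-0.1206 0.0041 0.0057 0 -1;-0.1206 0.0041 0.0057 0 -1;-0.1206 0.0041 0.0057 0 -1;-0.1206 0.0041 0.0057 0 -1"
}}

```text
time: 43.5
tool_pos: [601.2, -225.3, 175.0]
tcp_rot: [-180.0, -0.0, 101.6]
ft_force: [0.6, 0.3, -0.3]
finger_gap: 85.5
grip_force: 0.0
```

Call:
{"op": "apply_moves", "data": {
  "series": "-0.1206 0.0041 0.0057 0 -1;-0.1206 0.0041 0.0057 0 -1;-0.1206 0.0041 0.0057 0 -1;0 0 0 -0.0546 -1;0 0 0 -0.0546 -1"
}}

```text
time: 43.92
tool_pos: [625.8, -331.5, 168.2]
tcp_rot: [-179.9, -0.1, 114.2]
ft_force: [-0.5, 1.4, -0.3]
finger_gap: 85.5
grip_force: 0.0
```

Call:
{"op": "apply_moves", "data": {
  "series": "0 0 0 0 -1;0 0 0 0 -1;0 0 0 0 -1;0 0 0 0 -1"
}}

```text
time: 44.25
tool_pos: [626.3, -329.5, 170.7]
tcp_rot: [180.0, 0.0, 113.9]
ft_force: [-0.5, 1.0, -0.5]
finger_gap: 85.4
grip_force: 0.0
```

Run:
```python
from h import *
s=wrist("w18");find(s,(625.6,-364),36,45);find(s,(625.6,-364),36,70);plan((625.6,-364,4),114)
cv2.imwrite("pics/w18c.png",cv2.resize(s["frame"][100:300,200:440],None,fx=3,fy=3,interpolation=cv2.INTER_CUBIC))
```

```text
n 1284 ctr [ 625.1 -364.5] size [35.3 34.9] ang 24.1 z 35.6
n 1284 ctr [ 625.1 -364.5] size [35.3 34.9] ang 24.1 z 35.6
pose [ 626.3 -329.7  170.8] yaw 113.94 | total shares (shift first, no twist): [-0.1037 -0.0485  0.5559] twist -0.0005 min rows 5.0 1.0
```

View pics/w18c.png

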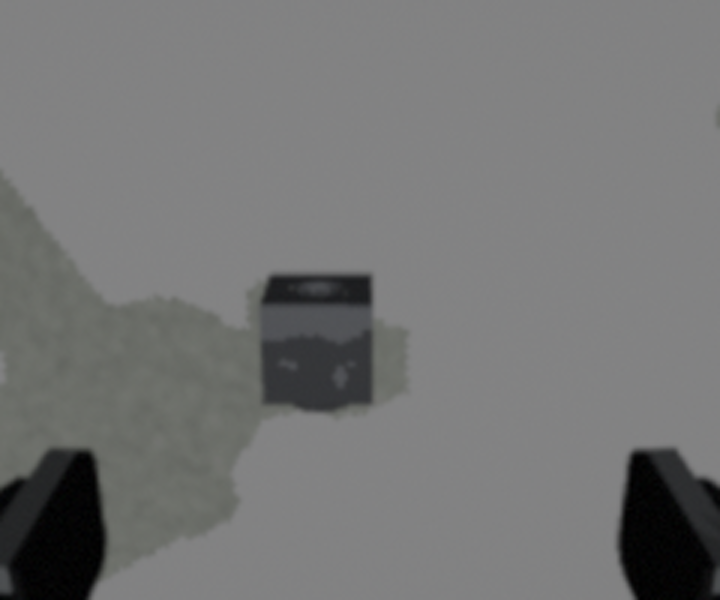

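The cap's bore faces up in the image, towards tool +x, at (318,288), and its boss is at the bottom. It is square to the tool. I'll grip it.

Call:
{"op": "apply_moves", "data": {
  "series": "-0.104 -0.05 0 0 -1;0 0 0.1112 0 -1;0 0 0.1112 0 -1;0 0 0.1112 0 -1;0 0 0.1112 0 -1",
  "squeeze": 45
}}

```text
time: 44.72
tool_pos: [625.2, -365.0, 36.4]
tcp_rot: [180.0, 0.1, 113.9]
ft_force: [-0.5, 0.1, -0.6]
finger_gap: 85.5
grip_force: 0.0
```

Call:
{"op": "apply_moves", "data": {
  "series": "0 0 0.1112 0 -1;0 0 0 0 -1;0 0 0 0 -1;0 0 0 0 1;0 0 0 0 1"
}}

```text
time: 45.13
tool_pos: [627.3, -366.4, 8.0]
tcp_rot: [179.8, 0.3, 114.0]
ft_force: [-1.2, -0.5, 0.6]
finger_gap: 64.0
grip_force: 0.0
```

Call:
{"op": "apply_moves", "data": {
  "series": "0 0 0 0 1;0 0 0 0 1;0 0 0 0 1;0 0 0 0 1;0 0 0 0 1"
}}

```text
time: 45.55
tool_pos: [626.5, -366.0, 6.6]
tcp_rot: [179.9, 0.2, 114.0]
ft_force: [-0.5, 0.6, 5.9]
finger_gap: 35.4
grip_force: 45.7
```

Call:
{"op": "apply_moves", "data": {
  "series": "0 0 0 0 1;0 0 0 0 1;0 0 0 0 1;0 0 0 0 1"
}}

```text
time: 45.88
tool_pos: [626.5, -366.0, 6.6]
tcp_rot: [179.9, 0.2, 114.0]
ft_force: [-0.3, 1.1, 6.9]
finger_gap: 35.5
grip_force: 45.7
```

Call:
{"op": "apply_moves", "data": {
  "series": "0 0 -0.06 0 1;0 0 -0.12 0 1;0 0 -0.12 0 1;0 0 -0.12 0 1;0 0 0 0.054 1"
}}

```text
time: 46.3
tool_pos: [629.4, -367.9, 141.8]
tcp_rot: [179.5, 0.7, 107.9]
ft_force: [1.1, -0.8, 2.7]
finger_gap: 35.5
grip_force: 44.9
```

Call:
{"op": "apply_moves", "data": {
  "series": "0 0 0 0.054 1;0 0 0 0 1;0 0 0 0 1;0 0 0 0 1;0 0 0 0 1"
}}

```text
time: 46.72
tool_pos: [624.6, -364.8, 128.9]
tcp_rot: [-179.9, -0.1, 101.8]
ft_force: [-0.8, -0.3, -0.7]
finger_gap: 35.0
grip_force: 44.9
```

Run:
```python
from h import *
plan((525.8,90,130),101.5)
```

```text
pose [ 624.6 -364.8  128.9] yaw 101.76 | total shares (shift first, no twist): [ 1.5511 -0.0133 -0.0035] twist 0.0023 min rows 12.0 1.0
```

Call:
{"op": "apply_moves", "data": {
  "series": "0.1193 -0.001 0 0.0015 1;0.1193 -0.001 0 0 1;0.1193 -0.001 0 0 1;0.1193 -0.001 0 0 1;0.1193 -0.001 0 0 1"
}}

```text
time: 47.13
tool_pos: [587.0, -188.4, 129.1]
tcp_rot: [-180.0, -0.0, 101.5]
ft_force: [0.8, 1.2, -0.4]
finger_gap: 35.6
grip_force: 45.1
```

Call:
{"op": "apply_moves", "data": {
  "series": "0.1193 -0.001 0 0 1;0.1193 -0.001 0 0 1;0.1193 -0.001 0 0 1;0.1193 -0.001 0 0 1;0.1193 -0.001 0 0 1"
}}

```text
time: 47.55
tool_pos: [550.0, -13.3, 129.4]
tcp_rot: [-180.0, -0.0, 101.5]
ft_force: [1.5, 0.0, 0.1]
finger_gap: 35.2
grip_force: 45.1
```

Call:
{"op": "apply_moves", "data": {
  "series": "0.1193 -0.001 0 0 1;0.1193 -0.001 0 0 1;0.1193 -0.001 0 0 1;0 0 0.084 0 1;0 0 0.084 0 1"
}}

```text
time: 47.97
tool_pos: [529.9, 92.7, 80.6]
tcp_rot: [179.7, 0.0, 101.8]
ft_force: [0.1, -0.4, -0.6]
finger_gap: 35.2
grip_force: 45.1
```

Call:
{"op": "apply_moves", "data": {
  "series": "0 0 0.084 0 1;0 0 0 0 1;0 0 0 0 1;0 0 0 0 1;0 0 0 0 1"
}}

```text
time: 48.38
tool_pos: [530.3, 90.1, 56.2]
tcp_rot: [179.8, 0.0, 101.5]
ft_force: [0.8, -1.0, -0.6]
finger_gap: 35.3
grip_force: 45.1
```

Call:
{"op": "apply_moves", "data": {
  "series": "0 0 0 0 1;0 0 0 0 1;0 0 0 0 1;0 0 0 0 1;0 0 0 0 1"
}}

```text
time: 48.8
tool_pos: [528.8, 90.2, 54.4]
tcp_rot: [180.0, 0.0, 101.4]
ft_force: [-0.6, -0.6, -0.9]
finger_gap: 35.3
grip_force: 45.1
```

```bash
sed -i 's/def hole(s):/def hole(s,grey=False):/; s/\&(s\["frame"\].astype(int)\[...,2\]>s\["frame"\].astype(int)\[...,0\]+15)/\&((s["frame"].astype(int)[...,2]>s["frame"].astype(int)[...,0]+15)|grey)/' h.py
python3 - <<'E'
from h import *
plan((525.8,90,53.4),101.5)
s=rodcheck("w19");
P=wcloud(s); t=np.array([515.3,142.1]); d=np.array([-.196,.981]); n=np.array([.981,.196])
a=(P[...,:2]-t)@d; b=(P[...,:2]-t)@n
m=(a<-15)&(a>-80)&(abs(b)<36)&(abs(P[...,2]-82)<3)
print("cap top along",np.percentile(a[m],[1,99]),"lat",np.percentile(b[m],[2,5,50,95,98]),"z",np.median(P[...,2][m]),m.sum())
m=(a>10)&(a<28)&(abs(b)<10)&(P[...,2]>66)&(P[...,2]<75);print("rod lat",np.percentile(b[m],[2,98]),"top",np.percentile(P[...,2][m],97))
cv2.imwrite("pics/w19c.png",cv2.resize(s["frame"][60:260,200:440],None,fx=3,fy=3,interpolation=cv2.INTER_CUBIC))
E
```

```text
pose [528.8  90.2  54.4] yaw 101.45 | total shares (shift first, no twist): [ 0.0015 -0.0101  0.0033] twist -0.0005 min rows 1.0 1.0
rod yaw -1.02 tip [512.2 142. ]
cap top along [-69.02733802 -34.84491281] lat [-18.66390625 -14.07931638   3.00375579  20.20845802  24.87190709] z 83.37686667816824 6199
rod lat [-5.54467077  5.59657439] top 71.29746111636084
```

View pics/w19c.png

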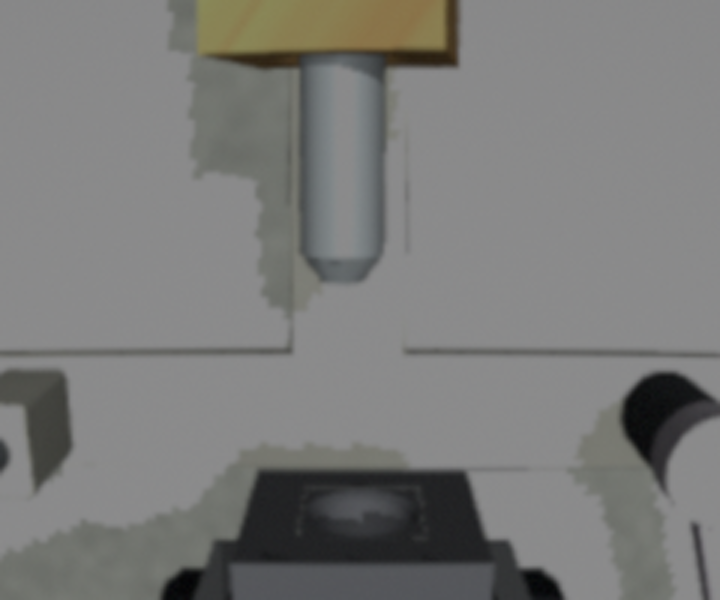

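The cap is about 3 mm to the right: bore at (361,510), rod at (342,270). I'll shift left, settle and recheck.

Call:
{"op": "apply_moves", "data": {
  "series": "0 -0.01 0.0013 0 1;0 0 0 0 1;0 0 0 0 1;0 0 0 0 1;0 0 0 0 1"
}}

```text
time: 49.27
tool_pos: [525.7, 89.6, 53.7]
tcp_rot: [-180.0, -0.0, 101.4]
ft_force: [-0.0, 0.2, -0.3]
finger_gap: 35.2
grip_force: 45.1
```

Call:
{"op": "apply_moves", "data": {
  "series": "0.03 0 0 0 1;0.03 0 0 0 1;0 0 0 0 1;0 0 0 0 1;0 0 0 0 1"
}}

```text
time: 49.68
tool_pos: [522.2, 107.6, 53.8]
tcp_rot: [180.0, 0.0, 101.5]
ft_force: [-0.2, -0.5, -0.2]
finger_gap: 35.6
grip_force: 45.1
```

```bash
cat >> h.py <<'E'
def capm(s):
    P=wcloud(s); t=np.array([515.3,142.1]); d=np.array([-.196,.981]); n=np.array([.981,.196])
    a=(P[...,:2]-t)@d; b=(P[...,:2]-t)@n
    m=(a<26)&(a>-80)&(abs(b)<36)&(abs(P[...,2]-83)<3)
    print("cap along",np.percentile(a[m],[1,99]).round(1),"lat",np.percentile(b[m],[5,50,95]).round(1),"z",np.median(P[...,2][m]).round(1))
    m=(a>5)&(a<28)&(abs(b)<10)&(P[...,2]>66)&(P[...,2]<75);print("rod lat",np.percentile(b[m],[2,98]).round(1) if m.sum() else 0)
E
python3 - <<'E'
from h import *
plan((525.8,90,53.4),101.5)
s=wrist("w20");capm(s)
E
```

```text
pose [522.2 107.6  53.8] yaw 101.5 | total shares (shift first, no twist): [-0.0598  0.0003  0.0012] twist -0.0 min rows 1.0 1.0
cap along [-50.6 -16.6] lat [-17.4  -0.2  17.3] z 82.8
rod lat [-5.5  5.5]
```

Call:
{"op": "apply_moves", "data": {
  "series": "0.02 0 0 0 1;0.02 0 0 0 1;0.02 0 0 0 1;0.02 0 0 0 1;0.02 0 0 0 1"
}}

```text
time: 50.15
tool_pos: [516.0, 137.4, 53.7]
tcp_rot: [-180.0, -0.0, 101.5]
ft_force: [-0.1, -0.1, -0.8]
finger_gap: 35.2
grip_force: 45.1
```

Call:
{"op": "apply_moves", "data": {
  "series": "0.015 0 0 0 1;0.008 0 0 0 1;0.005 0 0 0 1;0.004 0 0 0 1;0 0 0 0 1"
}}

```text
time: 50.57
tool_pos: [514.4, 145.8, 53.8]
tcp_rot: [-180.0, 0.0, 101.5]
ft_force: [0.2, -0.8, -0.7]
finger_gap: 35.0
grip_force: 45.1
```

Run:
```python
from h import *
from bench import sense
s=wrist("w21");capm(s);x=sense();print(x["ft_force"],x["tool_pos"])
```

```text
cap along [-11.5  22.5] lat [-17.6  -0.3  17.1] z 82.8
rod lat [-9.4  9.3]
[ 0.06588921 -2.01006508 -0.74863336] [514.3890435  145.83968405  53.76268517]
```

Call:
{"op": "apply_moves", "data": {
  "series": "0.005 0 0 0 1;0.003 0 0 0 1;0 0 0 0 1;0 0 0 0 1;0 0 0 0 1"
}}

```text
time: 51.03
tool_pos: [514.3, 146.1, 53.7]
tcp_rot: [-180.0, 0.2, 101.4]
ft_force: [0.8, -12.0, -0.3]
finger_gap: 35.7
grip_force: 45.1
```

Call:
{"op": "apply_moves", "data": {
  "series": "-0.006 0 0.004 0 1;0 0 0 0 1;0 0 0 0 -1;0 0 0 0 -1;0 0 0 0 -1",
  "squeeze": 25
}}

```text
time: 51.45
tool_pos: [514.2, 147.0, 52.6]
tcp_rot: [180.0, -0.0, 101.5]
ft_force: [0.7, -0.6, -0.4]
finger_gap: 70.1
grip_force: 0.0
```

Call:
{"op": "apply_moves", "data": {
  "series": "0 0 0 0 -1;0 0 0 0 -1;0 0 0 0 -1;0 0 -0.1 0 -1;0 0 -0.12 0 -1"
}}

```text
time: 51.87
tool_pos: [511.1, 146.2, 115.6]
tcp_rot: [-179.6, -0.0, 101.5]
ft_force: [0.6, -1.0, 1.2]
finger_gap: 85.5
grip_force: 0.0
```

Call:
{"op": "apply_moves", "data": {
  "series": "0 0 -0.12 0 -1;0 0 -0.12 0 -1;-0.1 0.05 0 0 -1;-0.1 0.05 0 0 -1;0 0 0 0 -1"
}}

```text
time: 52.28
tool_pos: [558.7, 90.1, 192.0]
tcp_rot: [179.8, 0.1, 101.3]
ft_force: [0.8, -0.0, -0.4]
finger_gap: 85.0
grip_force: 0.0
```

Call:
{"op": "apply_moves", "data": {
  "series": "0 0 0 0 -1;0 0 0 0 -1;0 0 0 0 -1"
}}

```text
time: 52.53
tool_pos: [554.8, 94.4, 190.1]
tcp_rot: [-179.9, -0.0, 101.5]
ft_force: [-0.5, 0.0, 0.4]
finger_gap: 85.5
grip_force: 0.0
```

Run:
```python
from h import *
s=wrist("w22");capm(s)
P=wcloud(s); t=np.array([515.3,142.1]); d=np.array([-.196,.981]); n=np.array([.981,.196])
a=(P[...,:2]-t)@d; b=(P[...,:2]-t)@n
for k in(-8,0,8,16): 
    m=(abs(a-k)<3)&(abs(b)<14)&(P[...,2]>70)&(P[...,2]<95);print(k,np.median(P[...,2][m]).round(1))
q=P[(P[...,2]>90)&(P[...,2]<106)&(np.hypot(P[...,0]-624,P[...,1]-57)<40)];print("pin",len(q),np.median(q,0))
plan((624,57,190),101.5)
```

```text
cap along [-11.8  21.3] lat [-16.3   0.3  15.7] z 80.9
rod lat [-5.4  5.7]
-8 80.3
0 80.5
8 80.8
16 81.3
pin 165 [623.10251464  58.81328155  97.47515029]
pose [554.8  94.6 190.1] yaw 101.5 | total shares (shift first, no twist): [-0.1687  0.201   0.0004] twist 0.0 min rows 2.0 1.0
```

Call:
{"op": "apply_moves", "data": {
  "series": "-0.081 0.0997 0 0 -1;-0.081 0.0997 0 0 -1;0 0 0 -0.0581 -1;0 0 0 -0.0581 -1;0 0 0 -0.0581 -1"
}}

```text
time: 53.0
tool_pos: [623.6, 58.5, 189.4]
tcp_rot: [-179.9, -0.1, 121.8]
ft_force: [0.4, -0.0, -0.2]
finger_gap: 85.8
grip_force: 0.0
```

Call:
{"op": "apply_moves", "data": {
  "series": "0 0 0 -0.0581 -1;0 0 0 -0.0581 -1;0 0 0 -0.0581 -1;0 0 0 -0.0581 -1;0 0 0 -0.0581 -1"
}}

```text
time: 53.42
tool_pos: [623.3, 59.1, 190.3]
tcp_rot: [-180.0, -0.0, 155.1]
ft_force: [-0.3, 0.4, 0.6]
finger_gap: 85.5
grip_force: 0.0
```

Call:
{"op": "apply_moves", "data": {
  "series": "0 0 0 -0.0581 -1;0 0 0 -0.0581 -1;0 0 0 -0.0581 -1;0 0 0 -0.0581 -1;0 0 0 -0.0581 -1"
}}

```text
time: 53.83
tool_pos: [623.3, 59.1, 190.3]
tcp_rot: [180.0, -0.0, -171.6]
ft_force: [0.9, 0.8, -0.3]
finger_gap: 85.6
grip_force: 0.0
```

Call:
{"op": "apply_moves", "data": {
  "series": "0 0 0 -0.0581 -1;0 0 0 -0.0581 -1;0 0 0 -0.0581 -1;0 0 0 0 -1;0 0 0 0 -1"
}}

```text
time: 54.25
tool_pos: [623.4, 58.8, 190.4]
tcp_rot: [180.0, -0.0, -152.2]
ft_force: [0.0, -1.5, 0.2]
finger_gap: 85.3
grip_force: 0.0
```

Call:
{"op": "apply_moves", "data": {
  "series": "0 0 0 0 -1;0 0 0 0 -1;0 0 0 0 -1"
}}

```text
time: 54.5
tool_pos: [623.7, 58.2, 190.6]
tcp_rot: [180.0, -0.0, -152.1]
ft_force: [-0.4, 1.2, -0.9]
finger_gap: 85.5
grip_force: 0.0
```

Run:
```python
from h import *
s=wrist("w23");P=wcloud(s)
q=P[(P[...,2]>92)&(P[...,2]<104)&(np.hypot(P[...,0]-623,P[...,1]-58)<35)];print("pin",len(q),np.median(q,0),np.ptp(q,0))
plan((623.1,58.5,66),-152)
```

```text
pin 187 [623.26088701  56.7373349   97.8014434 ] [11.88140822 12.03267804  8.02512476]
pose [623.8  58.1 190.5] yaw -152.1 | total shares (shift first, no twist): [0.0013 0.0022 0.4151] twist -0.0009 min rows 3.0 1.0
```

Call:
{"op": "apply_moves", "data": {
  "series": "0.0026 0.001 0.1 0 -1;0 0 0.1 0 -1;0 0 0.1 0 -1;0 0 0.1 0 -1;0 0 0 0 -1",
  "squeeze": 25
}}

```text
time: 54.97
tool_pos: [617.8, 57.8, 63.0]
tcp_rot: [179.7, -0.6, -152.1]
ft_force: [-1.3, 0.1, -1.7]
finger_gap: 85.4
grip_force: 0.0
```

Call:
{"op": "apply_moves", "data": {
  "series": "0 0 0 0 -1;0 0 0 0 1;0 0 0 0 1;0 0 0 0 1;0 0 0 0 1"
}}

```text
time: 55.38
tool_pos: [624.4, 58.0, 72.8]
tcp_rot: [-179.9, 0.2, -152.0]
ft_force: [0.1, 0.1, -0.7]
finger_gap: 38.5
grip_force: 0.0
```

Call:
{"op": "apply_moves", "data": {
  "series": "0 0 0 0 1;0 0 0 0 1;0 0 0 0 1;0 0 0 0 1;0 0 0 0 1"
}}

```text
time: 55.8
tool_pos: [623.8, 57.3, 71.4]
tcp_rot: [-179.9, 0.1, -152.0]
ft_force: [1.8, -5.1, 4.5]
finger_gap: 10.9
grip_force: 25.6
```

Call:
{"op": "apply_moves", "data": {
  "series": "0.027 0.0016 0 0.0579 1;0.027 0.0016 0 0.0579 1;0.027 0.0016 0 0.0579 1;0.027 0.0016 0 0.0579 1;0.027 0.0016 0 0.0579 1"
}}

```text
time: 56.22
tool_pos: [584.1, 49.6, 71.4]
tcp_rot: [-180.0, 0.1, 174.4]
ft_force: [1.3, -1.2, 4.8]
finger_gap: 11.5
grip_force: 25.8
```

Call:
{"op": "apply_moves", "data": {
  "series": "0.027 0.0016 0 0.0579 1;0.027 0.0016 0 0.0579 1;0.027 0.0016 0 0.0579 1;0.027 0.0016 0 0.0579 1;0.027 0.0016 0 0.0579 1"
}}

```text
time: 56.63
tool_pos: [546.8, 65.2, 71.3]
tcp_rot: [179.9, 0.0, 141.3]
ft_force: [2.8, 0.6, 3.5]
finger_gap: 11.0
grip_force: 25.7
```

Call:
{"op": "apply_moves", "data": {
  "series": "0.027 0.0016 0 0.0579 1;0.027 0.0016 0 0.0579 1;0.027 0.0016 0 0.0579 1;0.027 0.0016 0 0.0579 1;0.027 0.0016 0 0.0579 1"
}}

```text
time: 57.05
tool_pos: [524.4, 98.5, 71.4]
tcp_rot: [179.8, -0.0, 108.1]
ft_force: [6.1, 0.2, 1.1]
finger_gap: 11.0
grip_force: 25.5
```

Call:
{"op": "apply_moves", "data": {
  "series": "0.015 0.001 0 0.03 1;0.009 0.0003 0 0.02 1;0 0 0 0 1;0 0 0 0 1;0 0 0 0 1"
}}

```text
time: 57.47
tool_pos: [522.7, 105.1, 71.3]
tcp_rot: [179.9, -0.0, 102.8]
ft_force: [3.1, 0.1, 6.1]
finger_gap: 11.1
grip_force: 25.9
```

Call:
{"op": "apply_moves", "data": {
  "series": "0.004 0 0 0 1;0.003 0 0 0 1;0 0 0 0 1;0 0 0 0 1;0 0 0 0 1"
}}

```text
time: 57.88
tool_pos: [522.5, 106.3, 71.3]
tcp_rot: [179.9, 0.0, 102.8]
ft_force: [4.3, -3.1, 5.0]
finger_gap: 10.8
grip_force: 25.9
```

Call:
{"op": "apply_moves", "data": {
  "series": "0 0 0 0 -1;0 0 0 0 -1;0 0 0 0 -1;0 0 0 0 -1;0 0 0 0 -1"
}}

```text
time: 58.3
tool_pos: [520.8, 106.9, 70.0]
tcp_rot: [-179.9, -0.0, 102.7]
ft_force: [0.5, -0.3, -0.2]
finger_gap: 71.0
grip_force: 0.0
```

Call:
{"op": "apply_moves", "data": {
  "series": "0 0 -0.06 0 -1;0 0 -0.12 0 -1;0 0 -0.12 0 -1;0 0 -0.12 0 -1;-0.06 0 0 0 -1"
}}

```text
time: 58.72
tool_pos: [528.9, 91.7, 205.4]
tcp_rot: [179.3, 0.0, 102.9]
ft_force: [1.7, 0.3, 1.6]
finger_gap: 85.7
grip_force: 0.0
```

Call:
{"op": "apply_moves", "data": {
  "series": "0 0 0 0 -1;0 0 0 0 -1;0 0 0 0 -1;0 0 0 0 -1"
}}

```text
time: 59.05
tool_pos: [524.3, 89.7, 195.0]
tcp_rot: [-179.8, -0.0, 102.7]
ft_force: [0.2, -0.3, 1.0]
finger_gap: 84.8
grip_force: 0.0
```

Run:
```python
from h import *
s=wrist("w24");capm(s);edges(s);P=wcloud(s)
q=P[(P[...,2]>92)&(P[...,2]<104)&(np.hypot(P[...,0]-523,P[...,1]-105)<25)];p=np.median(q,0);print("pin",len(q),p,"theta",np.degrees(np.arctan2(p[1]-118.6,p[0]-591.3))%360-191.4)
cv2.imwrite("pics/w24.png",s["frame"][0:300,60:580])
```

```text
cap along [-32.4  20. ] lat [-16.2  -0.8  15.8] z 81.2
rod lat [-8.4  7.3]
86 -1 [ 87.9 109.3] 381
86 1 [ 88.  110.8] 224
82 -1 [-4.7 87.9] 556
82 1 [  0.8 110.2] 774
78 -1 [-13.4  85.6] 290
78 1 [-12.8  87.6] 299
pin 181 [522.201888   105.57337434  97.89461099] theta -0.7236984358259235
```

View pics/w24.png

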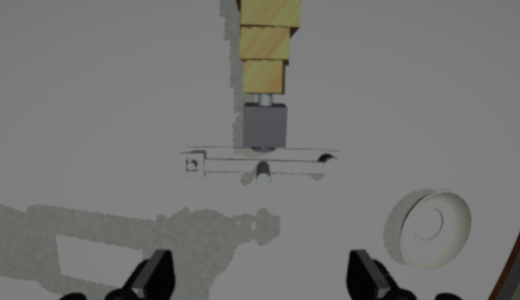

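The picture shows the cap home on the rod at (265,125), the blocks packed behind it, and the hasp shut with its eye over the catch at (193,163). Everything is in place, so I'll hand in.

```bash
python3 -c "
from bench import hand_in
print(hand_in())"
```

```text
the job is handed in; nothing more can be done
None
```

The job is handed in. All five blocks are on the rod, largest nearest the post, the end cap is home and the hasp is shut over its catch. The hand-in gave no verdict, so this rests on my last camera check.

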